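# Turn the stage jewels out onto the spray tray

## Robot

A 6-joint arm with a two-finger parallel gripper is mounted at the origin on the work surface. World frame = base frame: x ahead of the robot, y to its left, z up, the work surface at z = 0. Lengths are in m, angles in rad, forces in N, time in s.
With the tool pointing down it reaches from about 0.375 to 0.975 m from the base axis. Payload 3.8 kg.
Tool frame: the origin (TCP) lies at the very end of the fingers, on their centre line; the grasp point (between the pads) lies 19 mm behind it; z points along the fingers, y is the direction in which the jaws open and shut (so a half turn about z gives the same grasp; the last joint's range is limited). The gripper opens to 85 mm and grips with 20 to 120 N. Pads are 22 mm wide; open, the fingers measure 114 mm over their backs; the gripper's body (76 mm by 85 mm) begins 54 mm behind the grasp point. The pads swing forward as they close: fully open they stand 13 mm farther back than shut.
Start: joints at [-1.254, 0.264, 1.604, -0, 1.274, -0.037], TCP at [0.234, -0.633, 0.231] pointing down, gripper open.
Joint ranges: [-2.63, 2.63], [-0.94, 2.18], [0.31, 2.57], [-1.31, 4.45], [0, 2.66], [-2.55, 2.55]. Speed limits (rad/s): [2.57, 2.57, 3.14, 3.14, 3.14, 3.14].

## Interface

Orientations are given as a rotation vector (axis times angle).
In Python, from workcell import bot, read_camera, finish_job gives the robot as it stands. The module is installed in compiled form; this text tells all that it offers.
- The arm moves only by the tool servo_tool, never from a script. Its argument "targets" is text: rows parted by semicolons, each of 7 numbers parted by spaces: the turn, a rotation vector about the tool's x, y, z in rad, then the shift along the tool's x, y, z in mm, then the finger opening in mm, from 0 to 85.4. In form: wx wy wz x y z gripper; .... A call has 1 to 8 rows; each row shifts and turns the pose as measured when the row begins, along the tool's axes as they then stand; what a row does not reach is not made up. A row lasts 1/12 s, in which the tool goes at most 41.7 mm and 7.16 degrees, less where a joint would pass 70% of its speed; a pose out of reach is approached as far as the arm can. A call is refused whole if a number of a shift passes 41.7 or a number of a turn 0.125, either way. A call with a gripper value outside its range is refused whole. The fingers move at their own pace and stop on an object; "newtons" is the grip in N (left out, the last holds). Time passes only in rows, so rows that do not move let the fingers close. It gives the time, the measured TCP pose, the force and the opening at its end, in the units of the state.
- bot.read_state(): the state, without advancing time (a new reading comes with each control period).
- read_camera(name): name is "scene" or "top" or "wrist"; returns a dict with "image" (480x640x3 uint8, red, green, blue), "mtx" (3x3 intrinsics, pixels), "eye" and "orientation" of the camera in the world; the wrist camera has in their place "T_tool_cam" (4x4, takes a point from camera to tool coordinates, whose origin is the TCP and whose axes are the flange's). Camera axes: x right, y up, looking along -z (the intrinsics and any distortion apply to the point x, -y, -z); pixel columns grow to the right and rows downward; lengths in m; the calibration is good to about 2 mm. The wrist camera is an equidistant fisheye: a pixel r from the principal point sees the ray r / f radians off the axis. A picture is of the moment at which its call begins: read the wrist's pose just before it. There is no depth.
- finish_job(): hands the job in, once; it reports no verdict.
The state is a dict: "time": time; "q": joint angles; "joint_vel": joint speeds; "joint_torque": joint torques, N m; "tool_pos": TCP position; "tcp_rot": TCP orientation; "wrist_force": force on the tool from outside, world axes, zero at the start; "torque": the same for the moment, N m; "width": opening from 0.0 (shut) to 1.0 (fully open).
Only numpy, scipy, OpenCV 4.12 (cv2) and the standard library are available. Lean on these libraries where they do the work, as an engineer would, in place of code of your own. Each camera call takes 0.05 s, during which the arm holds its last target.

## Task

The gold fronts of the three stage jewels are dry and their grey backs are next for spraying: hold the loose blue cover against the rack on the wooden drying stand, turn both over together and set them, cover underneath, on the slope of the white spray tray against its ledge, without spilling a jewel. Then lift the rack away so that the jewels stay in the tray on the cover, grey backs up, and lay the empty rack back on the drying stand's slope. Let go of everything and do not push the other things on the bench about.

Things in the scene. Friction and masses are not known exactly. Their poses are not given: they have to be found in the camera images.
- stand: Wooden drying stand, fixed, 130 x 200 x 140 mm; rack and cover lie on it at the start. Origin under its middle on the bench, z up, x towards its ledge (away from the robot). Its slope falls towards +x at 45 degrees: two rails (y 43 to 93 mm either side, open between) reach 80 mm up from the ledge; the rack's upper 38 mm stand free past them
- stand_corner (a point): Middle of the line where the stand's slope and ledge meet, at (45, 0, 100) mm from its origin, axes as the stand's. The ledge stands 40 mm high, square to the slope, across the whole width. The rack fits here either way up
- tray: White sheet-metal spray tray on dark feet, fixed, 130 x 204 x 140 mm. Origin under its middle on the bench, z up, x towards its ledge (away from the robot). Its floor falls towards +x at 45 degrees, reaches 78 mm up from the ledge and is 192 mm wide between cheeks 18 mm high; rack or cover resting on the ledge stick out 40 mm past its upper end
- tray_corner (a point): Middle of the line where the tray's floor and ledge meet, at (45, 0, 100) mm from its origin, axes as the tray's. The ledge stands 40 mm high, square to the floor
- rack_center (a point): Centre of the light wooden rack, 118 (x) x 160 (y) x 24 (z) mm, 0.17 to 0.34 kg, loose. Its x points down the slope at the start, its z out of its three pockets (64 x 44 mm, 18 deep, side by side along y). The 42 mm next to its upper edge (-x end) are solid. At the start it lies pockets up on the stand's slope, against the ledge
- rack_rib (a point): Mid-point of the orange grip rib on the rack's back: 16 mm thick (along the rack's y), 52 mm long (along the rack's x), standing 34 mm off the back; this point is 20 mm from the back. Axes as the rack's. A handle when the rack lies pockets down
- cover_center (a point): Centre of the loose blue cover, a flat plate 118 (x) x 160 (y) x 6 (z) mm, 0.14 kg, axes as the rack's at the start. It lies flush over the rack's pockets: the pair is 30 mm thick, its mid-plane 3 mm from rack_center towards the cover. Only gravity and the ledge hold it
- jewel0_center (a point): Centre of the stage jewel with the red stone: smooth (friction 0.3) plaque 54 x 36 x 15 mm, 0.04 kg, loose in a rack pocket under the cover; z points out of its gold front (stone), its back is flat and grey. Not to be gripped: it slides on a sloping cover until the ledge stops it
- jewel1_center (a point): Centre of the stage jewel with the green stone: smooth (friction 0.3) plaque 54 x 36 x 15 mm, 0.04 kg, loose in a rack pocket under the cover; z points out of its gold front (stone), its back is flat and grey. Not to be gripped: it slides on a sloping cover until the ledge stops it
- jewel2_center (a point): Centre of the stage jewel with the yellow stone: smooth (friction 0.3) plaque 54 x 36 x 15 mm, 0.04 kg, loose in a rack pocket under the cover; z points out of its gold front (stone), its back is flat and grey. Not to be gripped: it slides on a sloping cover until the ledge stops it
- glue: Bystander: white glue bottle with red cap, 56 dia x 125 tall mm; origin under its middle
- paint: Bystander: jar of gold paint, 60 dia x 65 tall mm; origin under its middle
- tape: Bystander: roll of brown tape lying flat, 90 dia x 24 mm; origin under its middle
- awl: Bystander: wooden-handled awl lying on the bench, about 200 long mm; origin under its middle
- brush: Bystander: flat brush lying on the bench, about 200 long mm; origin under its middle
- pot: Bystander: blue ceramic pot, 72 dia x 85 tall mm; origin under its middle
- crown: Bystander: brass crown band with six points, 96 dia x 51 tall mm; origin under its middle
Mind the look-alikes: they are no part of the job. There is more than one size of the part that bears cover_center; the job needs the smallest.

How it is judged:
On the way, in this order (a step that is already met when the one before it is completed fails the run):
1. rack and cover lie together upside down on the spray tray's slope, cover underneath, all jewels between them (angle between rack_center's own z axis and vertical above 2.1 rad and distance between rack_center and cover_center below 0.03 m and x of rack_center in the frame of tray between -0.02 and 0.06 m and y of rack_center in the frame of tray between -0.03 and 0.03 m and z of rack_center in the frame of tray between 0.125 and 0.195 m and x of cover_center in the frame of tray between -0.025 and 0.04 m and y of cover_center in the frame of tray between -0.03 and 0.03 m and z of cover_center in the frame of tray between 0.12 and 0.18 m and x of jewel0_center in the frame of tray between -0.03 and 0.07 m and y of jewel0_center in the frame of tray between -0.095 and 0.095 m and z of jewel0_center in the frame of tray between 0.09 and 0.195 m and angle between each of jewel0_center, jewel1_center, jewel2_center's own z axis and vertical above 1.9 rad and x of jewel1_center in the frame of tray between -0.03 and 0.07 m and y of jewel1_center in the frame of tray between -0.095 and 0.095 m and z of jewel1_center in the frame of tray between 0.09 and 0.195 m and x of jewel2_center in the frame of tray between -0.03 and 0.07 m and y of jewel2_center in the frame of tray between -0.095 and 0.095 m and z of jewel2_center in the frame of tray between 0.09 and 0.195 m), for 0.2 s.
2. the rack is lifted at least 60 mm off; cover and jewels stay in the tray, grey backs up (distance between rack_center and cover_center above 0.075 m and x of cover_center in the frame of tray between -0.025 and 0.04 m and y of cover_center in the frame of tray between -0.03 and 0.03 m and z of cover_center in the frame of tray between 0.12 and 0.18 m and x of jewel0_center in the frame of tray between -0.03 and 0.07 m and y of jewel0_center in the frame of tray between -0.095 and 0.095 m and z of jewel0_center in the frame of tray between 0.09 and 0.195 m and angle between each of jewel0_center, jewel1_center, jewel2_center's own z axis and vertical above 1.9 rad and x of jewel1_center in the frame of tray between -0.03 and 0.07 m and y of jewel1_center in the frame of tray between -0.095 and 0.095 m and z of jewel1_center in the frame of tray between 0.09 and 0.195 m and x of jewel2_center in the frame of tray between -0.03 and 0.07 m and y of jewel2_center in the frame of tray between -0.095 and 0.095 m and z of jewel2_center in the frame of tray between 0.09 and 0.195 m), for 0.2 s.
At the end, for the whole second after the job is handed in: At rest, released: cover on the tray's slope, its centre within 30 mm of the middle line and about 30 mm of its place at the ledge; all jewels on it, grey backs up; the rack on the stand's slope, either way up, within 30 mm of the middle line and about 35 mm of its place at the ledge (x of cover_center in the frame of tray between -0.025 and 0.04 m and y of cover_center in the frame of tray between -0.03 and 0.03 m and z of cover_center in the frame of tray between 0.12 and 0.18 m and x of jewel0_center in the frame of tray between -0.03 and 0.07 m and y of jewel0_center in the frame of tray between -0.095 and 0.095 m and z of jewel0_center in the frame of tray between 0.09 and 0.195 m and angle between each of jewel0_center, jewel1_center, jewel2_center's own z axis and vertical above 1.9 rad and x of jewel1_center in the frame of tray between -0.03 and 0.07 m and y of jewel1_center in the frame of tray between -0.095 and 0.095 m and z of jewel1_center in the frame of tray between 0.09 and 0.195 m and x of jewel2_center in the frame of tray between -0.03 and 0.07 m and y of jewel2_center in the frame of tray between -0.095 and 0.095 m and z of jewel2_center in the frame of tray between 0.09 and 0.195 m and x of rack_center in the frame of stand between -0.04 and 0.055 m and y of rack_center in the frame of stand between -0.03 and 0.03 m and z of rack_center in the frame of stand between 0.12 and 0.185 m and (angle between rack_center's own z axis and vertical between 0.53 and 1.03 rad or angle between rack_center's own z axis and vertical between 2.1 and 2.6 rad) and linear speed of each of rack, cover, jewel0, jewel1, jewel2 below 0.02 m/s); the robot touches nothing.
It fails at once if a jewel is spilled: falls onto the bench (height (world z) of any of jewel0_center, jewel1_center, jewel2_center below 0.06 m).
It fails at once if another thing on the bench is pushed more than 40 mm (distance of any of glue, paint, tape, awl, brush, pot, crown from where it was at the start of the episode above 0.04 m).
It also fails if it takes over 61 s, if anything falls off the work surface, if the arm or the gripper's body presses on something with over 40 N, if the wrist force passes 120 N, or if a joint passes its speed limit or range.

## Working session

There is one attempt and no reset: what is moved stays moved. The work goes in short steps, Python scripts to look and compute and a tool call to move; the robot and the scene stay as the last step left them, time stands still between calls to the robot, and variables do not carry over. Pictures are saved under pics/ and viewed, and the job is handed in when it is done.

Besides the shell and the picture viewer there is one more tool, called after ">>>" as name(argument=value, ...) on one line, values as JSON. servo_tool: Moves the arm, as the interface text tells. Its arguments: {"type":"object","properties":{"targets":{"type":"string"},"newtons":{"type":"number"}},"required":["targets"]}

```bash
mkdir -p pics; ls; python3 - <<'E'
from workcell import bot, read_camera
import cv2
s=bot.read_state(); print(s)
for n in ("scene","top","wrist"):
    c=read_camera(n); cv2.imwrite(f"pics/a_{n}.png",c["image"][:,:,::-1])
    print(n,{k:v for k,v in c.items() if k!="image"})
E
```

```text
pics
{'time': 0.0, 'q': array([-1.25390966e+00,  2.64764542e-01,  1.60542006e+00,  6.16564106e-06,
        1.27372395e+00, -3.69098285e-02]), 'joint_vel': array([ 0.0007193 , -0.00088468,  0.00113897, -0.00176927,  0.00085756,
        0.00022075]), 'joint_torque': array([ 1.01563401e-03, -5.15110338e+01, -3.67314327e+01, -2.25904555e-04,
        1.29228106e-02, -1.78079716e-05]), 'tool_pos': array([ 0.23361761, -0.63246987,  0.22992951]), 'tcp_rot': array([-3.09030799e+00, -5.52441786e-01,  4.98058074e-04]), 'wrist_force': array([-0.19662962, -0.41183107,  1.02287319]), 'torque': array([ 0.01766133,  0.0047679 , -0.02973225]), 'width': 0.9997859242929278}
scene {'mtx': array([[508.03829089,   0.        , 319.83750208],
       [  0.        , 508.03829089, 232.53368107],
       [  0.        ,   0.        ,   1.        ]]), 'eye': array([1.13932427, 0.76434631, 0.72531377]), 'orientation': array([0.4724334 , 1.21377013, 2.17739819])}
top {'mtx': array([[530.29016518,   0.        , 324.5798654 ],
       [  0.        , 530.29016518, 240.74792737],
       [  0.        ,   0.        ,   1.        ]]), 'eye': array([3.69589770e-01, 4.32641610e-04, 1.45188799e+00]), 'orientation': array([ 0.07176768, -0.08724763, -1.58616246])}
wrist {'mtx': array([[371.64829954,   0.        , 309.47902592],
       [  0.        , 371.64829954, 236.20740809],
       [  0.        ,   0.        ,   1.        ]]), 'T_tool_cam': array([[ 9.56275751e-04,  9.53501489e-01,  3.01386787e-01,
         7.74445860e-02],
       [ 9.99999410e-01, -7.56629587e-04, -7.79157413e-04,
         9.13341949e-04],
       [-5.14889593e-04,  3.01387355e-01, -9.53501650e-01,
        -1.43010398e-01],
       [ 0.00000000e+00,  0.00000000e+00,  0.00000000e+00,
         1.00000000e+00]])}
```

View pics/a_scene.png

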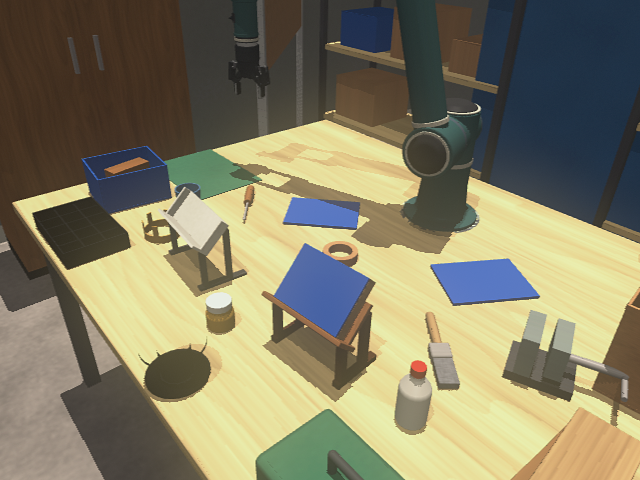

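View pics/a_top.png

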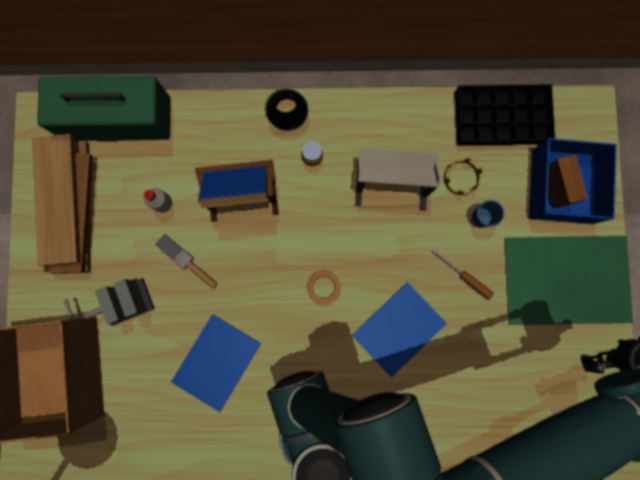

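View pics/a_wrist.png

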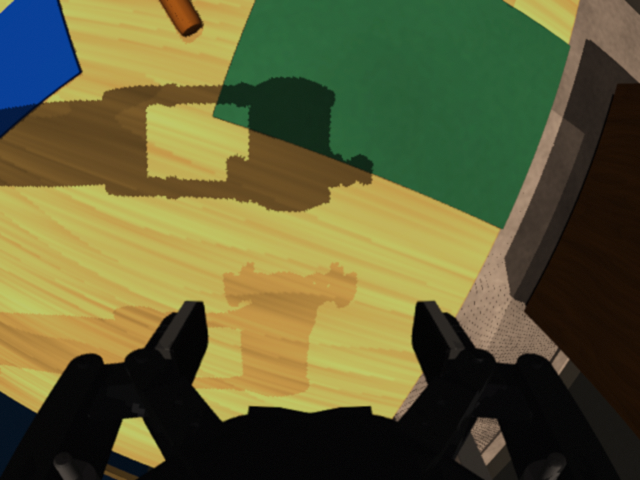

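The scene view shows the stand with a blue cover at about (320,290), the tray at (195,220), and two flat blue plates on the bench at (322,212) and (485,281). In the top view the stand is at (236,187), the tray at (398,170), and the two plates at (216,362) and (400,328). I'll enlarge both views to measure the corners.

```bash
cat > h.py <<'E'
import numpy as np, cv2
from scipy.spatial.transform import Rotation as R
from workcell import bot, read_camera
def ray(c,uv):
    uv=np.atleast_2d(np.asarray(uv,float)); K=c["mtx"]
    d=np.c_[(uv[:,0]-K[0,2])/K[0,0],-(uv[:,1]-K[1,2])/K[1,1],-np.ones(len(uv))]
    return np.asarray(c["eye"]),d@R.from_rotvec(c["orientation"]).as_matrix().T
def proj(c,P):
    p=(np.atleast_2d(P)-c["eye"])@R.from_rotvec(c["orientation"]).as_matrix(); K=c["mtx"]
    return np.c_[K[0,0]*p[:,0]/-p[:,2]+K[0,2],K[1,1]*-p[:,1]/-p[:,2]+K[1,2]]
def plane(c,uv,z):
    e,d=ray(c,uv); return e+d*((z-e[2])/d[:,2])[:,None]
E
python3 - <<'E'
from h import *
import pickle
s=read_camera("scene");t=read_camera("top");pickle.dump((s,t),open("cams.pkl","wb"))
def crop(c,x,y,w,h,k,n):
    cv2.imwrite(n,cv2.resize(c["image"][y:y+h,x:x+w,::-1],None,fx=k,fy=k,interpolation=cv2.INTER_CUBIC))
crop(s,255,230,130,160,4,"pics/b_s_stand.png") if 0 else crop(s,255,235,135,150,4,"pics/b_s_stand.png")
crop(s,155,180,100,115,5,"pics/b_s_tray.png")
crop(t,180,130,280,95,2.8,"pics/b_t.png")
# blue contours
for n,c in(("scene",s),("top",t)):
    hsv=cv2.cvtColor(c["image"],cv2.COLOR_RGB2HSV)
    m=cv2.inRange(hsv,(105,140,60),(125,255,255))
    for k in cv2.findContours(m,0,2)[0]:
        if cv2.contourArea(k)>300:
            a=cv2.approxPolyDP(k,6,True)[:,0]; print(n,cv2.contourArea(k),a.tolist(), np.round(plane(c,a,0.006),3).tolist())
E
```

```text
scene 1249.5 [[328, 283], [309, 299], [307, 314], [290, 306], [334, 336], [348, 312]] [[0.493, 0.06, 0.006], [0.565, 0.077, 0.006], [0.601, 0.114, 0.006], [0.613, 0.07, 0.006], [0.602, 0.202, 0.006], [0.528, 0.165, 0.006]]
scene 475.5 [[538, 295], [508, 259], [437, 264], [468, 263], [471, 276], [486, 277], [477, 281], [494, 278], [488, 287], [497, 277], [494, 264], [508, 260]] [[0.148, 0.398, 0.006], [0.071, 0.273, 0.006], [0.23, 0.172, 0.006], [0.166, 0.219, 0.006], [0.206, 0.256, 0.006], [0.181, 0.282, 0.006], [0.212, 0.278, 0.006], [0.17, 0.296, 0.006], [0.212, 0.308, 0.006], [0.161, 0.299, 0.006], [0.118, 0.263, 0.006], [0.075, 0.275, 0.006]]
scene 1760.0 [[392, 9], [342, 11], [341, 44], [389, 49], [373, 49], [382, 33], [390, 42]] [[-3.013, -2.952, 0.006], [-2.489, -3.125, 0.006], [-1.41, -1.966, 0.006], [-1.567, -1.654, 0.006], [-1.477, -1.717, 0.006], [-1.962, -2.094, 0.006], [-1.751, -1.815, 0.006]]
scene 8699.5 [[528, 1], [534, 7], [526, 9], [525, 28], [547, 25], [547, 18], [530, 24], [526, 13], [539, 20], [555, 12], [544, 42], [551, 32], [551, 40], [569, 35], [571, 43], [547
[... 2690 characters left out ...]
]]
top 1527.5 [[264, 167], [204, 173], [200, 198], [264, 191]] [[0.725, 0.15, 0.006], [0.71, 0.316, 0.006], [0.64, 0.326, 0.006], [0.657, 0.15, 0.006]]
top 1095.0 [[549, 138], [545, 212], [612, 217], [614, 153], [611, 217], [590, 213], [585, 154], [576, 154], [588, 199], [554, 209], [548, 164], [572, 153], [551, 152], [549, 141], [560, 140]] [[0.795, -0.65, 0.006], [0.586, -0.626, 0.006], [0.569, -0.811, 0.006], [0.75, -0.83, 0.006], [0.569, -0.809, 0.006], [0.581, -0.751, 0.006], [0.748, -0.748, 0.006], [0.748, -0.723, 0.006], [0.62, -0.748, 0.006], [0.594, -0.652, 0.006], [0.721, -0.643, 0.006], [0.752, -0.712, 0.006], [0.755, -0.653, 0.006], [0.787, -0.649, 0.006], [0.789, -0.681, 0.006]]
```

View pics/b_s_stand.png

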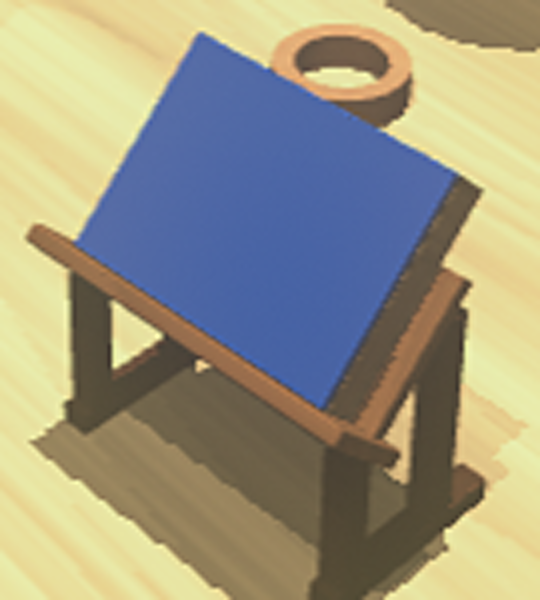

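View pics/b_s_tray.png

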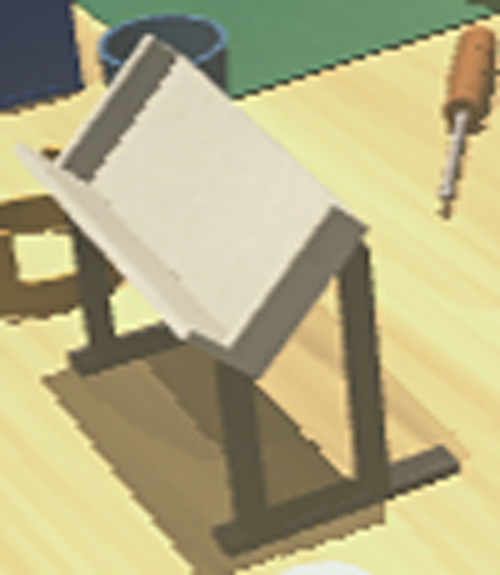

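View pics/b_t.png

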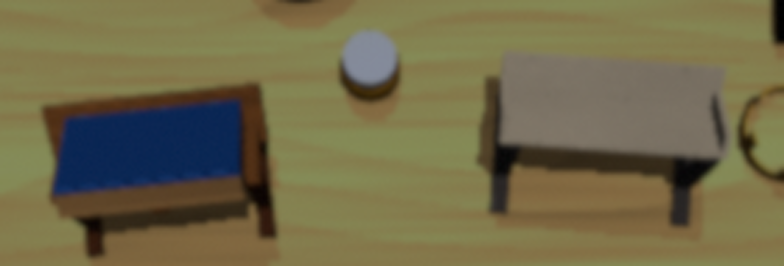

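```bash
cat > fit.py <<'E'
from h import *
import pickle
from scipy.optimize import least_squares
s,t=pickle.load(open("cams.pkl","rb"))
def fit(name,obs,x0):
    def res(p,full=False):
        c,sn=np.cos(p[2]),np.sin(p[2]); out=[]
        for cam,P,uv in obs:
            P=np.array(P)/1e3; w=[p[0]+c*P[0]-sn*P[1],p[1]+sn*P[0]+c*P[1],P[2]]
            out.append(proj(s if cam=='s' else t,w)[0]-uv)
        return np.array(out) if full else np.ravel(out)
    r=least_squares(res,x0,loss='soft_l1'); print(name,np.round(r.x,4)); 
    for o,e in zip(obs,res(r.x,True)): print("  ",o,np.round(e,1))
fit("stand",[('s',(-17.2,-80,204.6),(305,243.2)),('s',(-17.2,80,204.6),(368.8,279.5)),
 ('t',(-17.2,80,204.6),(198.9,198.9)),('t',(-17.2,-80,204.6),(266.8,193.2)),
 ('t',(66.2,80,121.2),(203.2,172.1)),('t',(66.2,-80,121.2),(265.7,165.7)),
 ('t',(73.3,100,128.3),(195.5,168)),('t',(73.3,-100,128.3),(273,160.5)),
 ('s',(73.3,-100,128.3),(263,292)),('s',(73.3,100,128.3),(352,349))],[.62,.23,0])
fit("tray",[('t',(73.3,102,128.3),(359.3,148.9)),('t',(73.3,-102,128.3),(437.9,154.3)),
 ('t',(-10.2,102,155.2),(358.6,181.8)),('t',(-10.2,-102,155.2),(437.9,186)),
 ('s',(2.5,99,167.9),(222,221.4)),('s',(2.5,-99,167.9),(185,187)),('s',(-10.2,-96,155.2),(190,191)),
 ('s',(73.3,-102,128.3),(158.6,209.6)),('s',(73.3,102,128.3),(192,247))],[.62,-.2,0])
# free triangulation of cover corners
def tri(us,ut):
    (e1,d1),(e2,d2)=ray(s,us),ray(t,ut); d1=d1[0];d2=d2[0]
    k=np.linalg.lstsq(np.c_[d1,-d2],e2-e1,rcond=None)[0]; a,b=e1+k[0]*d1,e2+k[1]*d2; return (a+b)/2,np.linalg.norm(a-b)
A,ea=tri((305,243.2),(266.8,193.2));B,eb=tri((368.8,279.5),(198.9,198.9));C,ec=tri((335.5,337),(203.2,172.1));print(A,B,C,ea,eb,ec,np.linalg.norm(A-B),np.linalg.norm(B-C))
E
python3 fit.py
```

```text
stand [0.6279 0.2075 0.0943]
   ('s', (-17.2, -80, 204.6), (305, 243.2)) [-0.3 -2.1]
   ('s', (-17.2, 80, 204.6), (368.8, 279.5)) [ 0.6 -3. ]
   ('t', (-17.2, 80, 204.6), (198.9, 198.9)) [-0.6 -1. ]
   ('t', (-17.2, -80, 204.6), (266.8, 193.2)) [-1.5 -2.6]
   ('t', (66.2, 80, 121.2), (203.2, 172.1)) [-0.3 -0.3]
   ('t', (66.2, -80, 121.2), (265.7, 165.7)) [-0.3 -0.6]
   ('t', (73.3, 100, 128.3), (195.5, 168)) [-1.3  1.2]
   ('t', (73.3, -100, 128.3), (273, 160.5)) [-0.3  0.3]
   ('s', (73.3, -100, 128.3), (263, 292)) [ 0.3 -3.4]
   ('s', (73.3, 100, 128.3), (352, 349)) [-10.8  -8.2]
tray [ 0.6574 -0.1993 -0.0835]
   ('t', (73.3, 102, 128.3), (359.3, 148.9)) [-1.1 -0.3]
   ('t', (73.3, -102, 128.3), (437.9, 154.3)) [-0.1 -0.4]
   ('t', (-10.2, 102, 155.2), (358.6, 181.8)) [-1.6 -3.5]
   ('t', (-10.2, -102, 155.2), (437.9, 186)) [ 0.8 -2.2]
   ('s', (2.5, 99, 167.9), (222, 221.4)) [-0.6 -1.7]
   ('s', (2.5, -99, 167.9), (185, 187)) [-0.  -0.7]
   ('s', (-10.2, -96, 155.2), (190, 191)) [ 0.9 -0.9]
   ('s', (73.3, -102, 128.3), (158.6, 209.6)) [ 0.2 -2. ]
   ('s', (73.3, 102, 128.3), (192, 247)) [ 1.6 -1.7]
[0.61409753 0.12317405 0.19654592] [0.60263548 0.28521981 0.1976171 ] [0.68576789 0.29341872 0.11873586] 0.001258418241478817 0.0015336865534554514 0.0005660485012402531 0.1624541645212732 0.11489330130996961
```

>>> servo_tool(targets="-0.1 0 0 0 0 -40 85; -0.1 0 0.1 0 0 -40 85; -0.1 0.1 0.1 0 0 -30 85; -0.1 0.1 0 0 -30 -20 85; -0.1 0 0 20 -30 0 85")

```text
time: 0.67
tool_pos: [0.236, -0.5679, 0.3378]
tcp_rot: [2.691, 0.248, 0.32]
wrist_force: [2.0, -0.3, 0.3]
width: 0.99
```

```bash
python3 - <<'E'
from h import *
s=bot.read_state(); print(s["time"],s["q"].tolist(),s["tool_pos"].tolist(),s["tcp_rot"].tolist())
for q,rv in (([-1.25390966e+00,2.64764542e-01,1.60542006e+00,6e-6,1.27372395,-3.69e-2],[-3.09030799e+00, -5.52441786e-01,  4.98058074e-04]),(s["q"],s["tcp_rot"])):
  for s4 in(1,-1):
    M=R.from_euler('Z',q[0])*R.from_euler('Y',q[1]+q[2])*R.from_euler('Z',s4*q[3])*R.from_euler('Y',q[4])
    for s6 in (1,-1):
      print(s4,s6,np.round((R.from_euler('Z',s6*-q[5]).inv()*M.inv()*R.from_rotvec(rv)).as_matrix() if 0 else ((M*R.from_euler('Z',s6*q[5])).inv()*R.from_rotvec(rv)).as_matrix(),3).tolist())
E
```

```text
0.6667 [-1.301876149541081, -0.1923102895331596, 1.9531557998351354, 0.18672645661770337, 0.9302024606686208, 0.007775187602562288] [0.2360223044272443, -0.5679101284821191, 0.3377828230476502] [2.691170896167925, 0.24783303737261272, 0.32044278320657055]
1 1 [[0.0, -1.0, -0.0], [1.0, 0.0, 0.0], [-0.0, -0.0, 1.0]]
1 -1 [[0.074, -0.997, 0.0], [0.997, 0.074, 0.0], [-0.0, -0.0, 1.0]]
-1 1 [[0.0, -1.0, -0.0], [1.0, 0.0, 0.0], [-0.0, -0.0, 1.0]]
-1 -1 [[0.074, -0.997, 0.0], [0.997, 0.074, 0.0], [-0.0, -0.0, 1.0]]
1 1 [[0.0, -1.0, 0.0], [1.0, 0.0, 0.0], [-0.0, 0.0, 1.0]]
1 -1 [[-0.016, -1.0, 0.0], [1.0, -0.016, 0.0], [-0.0, 0.0, 1.0]]
-1 1 [[-0.218, -0.975, -0.031], [0.931, -0.218, 0.293], [-0.292, 0.035, 0.956]]
-1 -1 [[-0.233, -0.972, -0.035], [0.928, -0.233, 0.292], [-0.292, 0.035, 0.956]]
```

```bash
cat >> h.py <<'E'
from scipy.spatial.transform import Slerp
def Rdir(yaw,pitch=np.pi/4,roll=0.):
    # tool x = left, tool y = +n at roll 0 ; z forward-down
    z=np.array([np.cos(pitch)*np.cos(yaw),np.cos(pitch)*np.sin(yaw),-np.sin(pitch)])
    x=np.array([-np.sin(yaw),np.cos(yaw),0]); y=np.cross(z,x)
    return R.from_matrix(np.c_[x,y,z])*R.from_euler('Z',roll)
def plan(pos,rot,n=None,vmax=38.,wmax=.11,p0=None,r0=None):
    s=bot.read_state(); p0=s["tool_pos"] if p0 is None else p0; r0=R.from_rotvec(s["tcp_rot"]) if r0 is None else r0
    d=np.asarray(pos)-p0; rv=(r0.inv()*rot).as_rotvec()
    if n is None: n=int(max(np.ceil(np.linalg.norm(d)*1e3/vmax),np.ceil(np.linalg.norm(rv)/wmax),1))
    for i in range(n):
        Ri=r0*R.from_rotvec(rv*i/n); sh=Ri.inv().apply(d/n)*1e3
        print("%.3f %.3f %.3f %.1f %.1f %.1f"%(*(rv/n),*sh))
E
python3 - <<'E'
from h import *
plan([.36,-.28,.45],Rdir(-.4))
E
```

```text
-0.025 0.045 -0.097 22.6 -21.7 -19.7
-0.025 0.045 -0.097 25.4 -18.9 -19.2
-0.025 0.045 -0.097 27.9 -15.8 -18.4
-0.025 0.045 -0.097 30.1 -12.6 -17.4
-0.025 0.045 -0.097 31.9 -9.2 -16.3
-0.025 0.045 -0.097 33.3 -5.6 -15.0
-0.025 0.045 -0.097 34.3 -2.0 -13.6
-0.025 0.045 -0.097 34.9 1.7 -12.1
-0.025 0.045 -0.097 35.1 5.4 -10.4
```

>>> servo_tool(targets="-0.025 0.045 -0.1 22 -22 -20 85; -0.025 0.045 -0.1 25 -19 -19 85; -0.025 0.045 -0.1 28 -16 -18 85; -0.025 0.045 -0.1 30 -13 -17 85; -0.025 0.045 -0.1 32 -9 -16 85; -0.025 0.045 -0.1 33 -6 -15 85; -0.025 0.045 -0.1 34 -2 -14 85; -0.025 0.045 -0.1 35 2 -12 85")

```text
time: 1.33
tool_pos: [0.3378, -0.289, 0.4261]
tcp_rot: [2.082, 1.296, 0.535]
wrist_force: [0.6, 0.4, 0.2]
width: 0.994
```

```bash
python3 - <<'E'
from h import *
from scipy.optimize import least_squares
s=bot.read_state(); print(s["time"],s["q"].tolist(),s["tool_pos"].tolist(),s["tcp_rot"].tolist())
S=[([-1.25390966e+00,2.64764542e-01,1.60542006e+00,6e-6,1.27372395,-3.69e-2],[ 0.23361761, -0.63246987,  0.22992951]),
([-1.301876149541081, -0.1923102895331596, 1.9531557998351354, 0.18672645661770337, 0.9302024606686208, 0.007775187602562288], [0.2360223044272443, -0.5679101284821191, 0.3377828230476502]),(s["q"],s["tool_pos"])]
E=R.from_euler
def fk(q,k):
    a1,d1,a2,c,d4,L=k
    v=np.array([a1,0,d1])+E('Y',q[1]).apply([0,0,a2])+(E('Y',q[1]+q[2])).apply([c,0,d4])+(E('Y',q[1]+q[2])*E('Z',q[3])*E('Y',q[4])).apply([0,0,L])
    return E('Z',q[0]).apply(v)
for fixed in (False,True):
    f=lambda k:np.ravel([fk(q,[0 if fixed else k[0],k[1],k[2],0 if fixed else k[3],k[4],k[5]])-p for q,p in S])
    r=least_squares(f,[0,.3,.4,0,.4,.25]); print(np.round(r.x,4),np.abs(r.fun).max())
E
```

```text
1.3333 [-1.111159468355762, -0.7326667289843125, 2.2200834454921616, 0.5113214154364782, 1.0752273135131056, -0.7650722528646546] [0.33784218515600245, -0.28899977546197037, 0.42612430599184387] [2.082071220537535, 1.2955179895679096, 0.535075878633319]
[-0.0103  0.3589  0.6042  0.1327  0.5913  0.4144] 0.02397849759534329
[0.     0.2715 0.5464 0.6337 0.5523 0.4095] 0.024898949385943586
```

```bash
cat > kin.py <<'E'
from h import *
E=R.from_euler
def fk(q,k):
    a1,d1,a2,c,d4,L,y0=k
    v=np.array([a1,y0,d1])+E('Y',q[1]).apply([0,0,a2])+(E('Y',q[1]+q[2])).apply([c,0,d4])+(E('Y',q[1]+q[2])*E('Z',q[3])*E('Y',q[4])).apply([0,0,L])
    return E('Z',q[0]).apply(v)
def rot(q): return E('Z',q[0])*E('Y',q[1]+q[2])*E('Z',q[3])*E('Y',q[4])*E('Z',q[5]+np.pi/2)
E
python3 - <<'E'
from kin import *
from scipy.optimize import least_squares
s=bot.read_state()
S=[([-1.25390966e+00,2.64764542e-01,1.60542006e+00,6e-6,1.27372395,-3.69e-2],[ 0.23361761, -0.63246987,  0.22992951]),
([-1.301876149541081, -0.1923102895331596, 1.9531557998351354, 0.18672645661770337, 0.9302024606686208, 0.007775187602562288], [0.2360223044272443, -0.5679101284821191, 0.3377828230476502]),(s["q"],s["tool_pos"])]
for z in (0,1):
  f=lambda k:np.ravel([fk(q,[k[0]*z,k[1],k[2],k[3]*z,*k[4:]])-p for q,p in S])
  r=least_squares(f,[0,.3,.4,0,.4,.25,.02]); print(np.round(r.x,4),np.abs(r.fun).max())
E
```

```text
[0.     0.2509 0.5114 0.7265 0.5659 0.3476 0.0249] 5.105224057389002e-05
[0.     0.2518 0.512  0.0014 0.5662 0.3477 0.0249] 2.083647548944967e-08
```

```bash
cat >> kin.py <<'E'
K=(0,.2509,.5114,0,.5659,.3476,.0249)
def ik(p,rt):
    w=np.asarray(p)-K[5]*rt.as_matrix()[:,2]
    rr=np.hypot(w[0],w[1]); 
    q1=np.arctan2(w[1],w[0])-np.arcsin(K[6]/rr); x=np.sqrt(rr**2-K[6]**2); z=w[2]-K[1]
    D=np.hypot(x,z); c=(D*D-K[2]**2-K[4]**2)/(2*K[2]*K[4])
    if abs(c)>1: return None
    q3=np.arccos(c); q2=np.arctan2(x,z)-np.arctan2(K[4]*np.sin(q3),K[2]+K[4]*np.cos(q3))
    M=((E('Z',q1)*E('Y',q2+q3)).inv()*rt*E('Z',-np.pi/2)).as_matrix()
    q5=np.arccos(np.clip(M[2,2],-1,1)); q4=np.arctan2(M[1,2],M[0,2]); q6=np.arctan2(M[2,1],-M[2,0])
    if q4<-1.31: q4+=2*np.pi
    return np.array([q1,q2,q3,q4,q5,q6])
LO=np.array([-2.63,-.94,.31,-1.31,0,-2.55]);HI=np.array([2.63,2.18,2.57,4.45,2.66,2.55])
def ok(q): return q is not None and bool(np.all(q>LO)&np.all(q<HI))
STAND=(.628,.207,.085);TRAY=(.657,-.199,-.0835)
def inframe(f,P):
    c,s=np.cos(f[2]),np.sin(f[2]); P=np.asarray(P)/1e3
    return np.array([f[0]+c*P[0]-s*P[1],f[1]+s*P[0]+c*P[1],P[2]])
a=np.sqrt(.5); U=np.array([-a,0,a]);N=np.array([a,0,a]);C0=np.array([45,0,100])
E
python3 - <<'E'
from kin import *
s=bot.read_state();print(ik(s["tool_pos"],R.from_rotvec(s["tcp_rot"]))-s["q"])
for nm,f in(("stand",STAND),("tray",TRAY)):
    p=inframe(f,C0+88*U+15*N); print(nm,p)
    for pit in (35,45,55):
     for roll in(0,np.pi):
      for back in (0,.1):
        rt=Rdir(f[2],np.radians(pit),roll); q=ik(p-back*rt.as_matrix()[:,2],rt); print(pit,round(roll,1),back,np.round(q,2),ok(q))
E
```

```text
[ 1.93943843e-04  1.58516239e-04  1.08928501e-04 -3.65080147e-05
 -3.27811425e-04  4.28476682e-05]
stand [0.6214051  0.20643808 0.172832  ]
35 0 0 [ 0.43 -0.05  2.38  4.32  0.3   2.18] True
35 0 0.1 [ 0.52 -0.33  2.47  4.95  0.36  1.58] False
35 3.1 0 [ 0.43 -0.05  2.38  4.32  0.3  -0.96] True
35 3.1 0.1 [ 0.52 -0.33  2.47  4.95  0.36 -1.56] False
45 0 0 [ 0.4  -0.06  2.28 -0.95  0.27  1.16] True
45 0 0.1 [ 0.46 -0.31  2.33 -0.64  0.45  0.87] True
45 3.1 0 [ 0.4  -0.06  2.28 -0.95  0.27 -1.98] True
45 3.1 0.1 [ 0.46 -0.31  2.33 -0.64  0.45 -2.27] True
55 0 0 [ 0.37 -0.03  2.17 -0.39  0.44  0.59] True
55 0 0.1 [ 0.41 -0.23  2.18 -0.31  0.63  0.52] True
55 3.1 0 [ 0.37 -0.03  2.17 -0.39  0.44 -2.56] False
55 3.1 0.1 [ 0.41 -0.23  2.18 -0.31  0.63 -2.62] False
tray [ 0.65040427 -0.19844797  0.172832  ]
35 0 0 [-0.51 -0.01  2.34  1.86  0.36 -2.13] True
35 0 0.1 [-0.61 -0.28  2.44  1.36  0.43 -1.66] True
35 3.1 0 [-0.51 -0.01  2.34  1.86  0.36  1.01] True
35 3.1 0.1 [-0.61 -0.28  2.44  1.36  0.43  1.48] True
45 0 0 [-0.47 -0.01  2.24  1.02  0.32 -1.28] True
45 0 0.1 [-0.54 -0.25  2.3   0.74  0.48 -1.01] True
45 3.1 0 [-0.47 -0.01  2.24  1.02  0.32  1.87] True
45 3.1 0.1 [-0.54 -0.25  2.3   0.74  0.48  2.13] True
55 0 0 [-0.43  0.02  2.12  0.46  0.46 -0.71] True
55 0 0.1 [-0.48 -0.18  2.14  0.38  0.64 -0.64] True
55 3.1 0 [-0.43  0.02  2.12  0.46  0.46  2.44] True
55 3.1 0.1 [-0.48 -0.18  2.14  0.38  0.64  2.5 ] True
```

```bash
cat >> kin.py <<'E'
def planJ(q1,q0=None,v=36.,w=.11,jv=.13,show=True):
    q0=bot.read_state()["q"] if q0 is None else q0
    m=400; P=[];Rr=[]
    L=[q0+(q1-q0)*i/m for i in range(m+1)]
    P=[fk(q,K) for q in L]; Rr=[rot(q) for q in L]
    out=[];i=0
    while i<m:
        j=i+1
        def good(j):
            return np.linalg.norm(P[j]-P[i])*1e3<=v and (Rr[i].inv()*Rr[j]).magnitude()<=w and np.abs(L[j]-L[i]).max()<=jv
        while j<m and good(j+1): j+=1
        d=Rr[i].inv(); out.append((*(d*Rr[j]).as_rotvec(),*(d.apply(P[j]-P[i])*1e3))); i=j
    if show:
        print(len(out),"rows, min z",min(p[2] for p in P))
        for k in range(0,len(out),8): print("; ".join("%.2f %.2f %.2f %.0f %.0f %.0f"%tuple(r) for r in out[k:k+8]))
    return out
E
python3 - <<'E'
from kin import *
rt=Rdir(STAND[2]); p=inframe(STAND,C0+88*U+15*N)-.13*rt.as_matrix()[:,2]+[0,0,.0]
q=ik(p,rt);print(p,q,ok(q));planJ(q)
E
```

```text
[0.52981309 0.19863396 0.26475588] [ 0.48362187 -0.37690687  2.33905765 -0.59550931  0.5112854   0.82316075] True
17 rows, min z 0.2647558800164657
0.05 0.01 0.00 23 -8 25; 0.04 0.01 -0.01 25 -6 24; 0.03 0.00 -0.02 28 -4 22; 0.02 0.00 -0.02 30 -2 19; 0.01 0.00 -0.03 31 -1 16; -0.00 0.01 -0.03 33 0 14; -0.01 0.01 -0.03 34 0 11; -0.01 0.01 -0.03 34 0 8
-0.02 0.02 -0.03 35 -0 7; -0.02 0.02 -0.03 35 -1 5; -0.02 0.03 -0.03 34 -1 4; -0.02 0.03 -0.03 34 -2 3; -0.02 0.03 -0.03 36 -3 2; -0.02 0.04 -0.03 35 -3 1; -0.02 0.04 -0.03 34 -4 0; -0.02 0.04 -0.03 35 -5 -0
-0.01 0.03 -0.02 24 -4 -0
```

>>> servo_tool(targets="0.05 0.01 0 23 -8 25 85; 0.04 0.01 -0.01 25 -6 24 85; 0.03 0 -0.02 28 -4 22 85; 0.02 0 -0.02 30 -2 19 85; 0.01 0 -0.03 31 -1 16 85; 0 0.01 -0.03 33 0 14 85; -0.01 0.01 -0.03 34 0 11 85; -0.01 0.01 -0.03 34 0 8 85")

```text
time: 2.0
tool_pos: [0.4967, -0.0923, 0.3109]
tcp_rot: [2.019, 1.55, 0.446]
wrist_force: [0.1, -0.7, -0.3]
width: 0.995
```

>>> servo_tool(targets="-0.02 0.02 -0.03 35 0 7 85; -0.02 0.02 -0.03 35 -1 5 85; -0.02 0.03 -0.03 34 -1 4 85; -0.02 0.03 -0.03 34 -2 3 85; -0.02 0.03 -0.03 36 -3 2 85; -0.02 0.04 -0.03 35 -3 1 85; -0.02 0.04 -0.03 34 -4 0 85; -0.02 0.04 -0.03 35 -5 0 85")

```text
time: 2.67
tool_pos: [0.5331, 0.1953, 0.2608]
tcp_rot: [1.657, 1.841, 0.737]
wrist_force: [0.5, -0.5, 1.6]
width: 0.996
```

```bash
python3 - <<'E'
from kin import *
rt=Rdir(STAND[2]); p=inframe(STAND,C0+88*U+15*N)-.13*rt.as_matrix()[:,2]
s=bot.read_state();print(s["time"],s["q"],s["tool_pos"])
planJ(ik(p,rt))
E
```

```text
2.6667 [ 0.49743118 -0.36224855  2.34310555 -0.67976636  0.5148095   0.88163975] [0.53312005 0.19534626 0.26080999]
1 rows, min z 0.2608222807724371
0.01 0.02 0.03 3 1 -5
```

>>> servo_tool(targets="0.01 0.02 0.03 3 1 -5 85; 0 0 0 0 0 0 85")

```text
time: 2.83
tool_pos: [0.5269, 0.2043, 0.2618]
tcp_rot: [1.686, 1.853, 0.763]
wrist_force: [-0.6, -0.0, 1.1]
width: 0.995
```

```bash
cat >> kin.py <<'E'
def wcam():
    s=bot.read_state(); c=read_camera("wrist"); 
    T=np.eye(4);T[:3,:3]=R.from_rotvec(s["tcp_rot"]).as_matrix();T[:3,3]=s["tool_pos"]
    c["T"]=T@c["T_tool_cam"]; c["s"]=s; return c
def wproj(c,P):
    p=(np.atleast_2d(P)-c["T"][:3,3])@c["T"][:3,:3]; x,y,z=p[:,0],-p[:,1],-p[:,2]
    th=np.arctan2(np.hypot(x,y),z); ph=np.arctan2(y,x); K_=c["mtx"]
    return np.c_[K_[0,0]*th*np.cos(ph)+K_[0,2],K_[1,1]*th*np.sin(ph)+K_[1,2]]
def wray(c,uv):
    uv=np.atleast_2d(uv); K_=c["mtx"]; x=(uv[:,0]-K_[0,2])/K_[0,0]; y=(uv[:,1]-K_[1,2])/K_[1,1]; r=np.hypot(x,y)
    d=np.c_[np.sin(r)*x/r,-np.sin(r)*y/r,-np.cos(r)]
    return c["T"][:3,3],d@c["T"][:3,:3].T
E
python3 - <<'E'
from kin import *
import pickle
c=wcam(); pickle.dump(c,open("w1.pkl","wb")); cv2.imwrite("pics/c_w.png",c["image"][:,:,::-1])
print(c["s"]["tool_pos"],c["s"]["tcp_rot"],Rdir(STAND[2]).as_rotvec())
for n,P in (("coverL",C0+118*U+30*N+[0,80,0]),("coverR",C0+118*U+30*N-[0,80,0]),("rackL",C0+118*U+[0,80,0]),("rackR",C0+118*U-[0,80,0])): print(n,wproj(c,inframe(STAND,P)))
E
```

```text
[0.52694496 0.20434719 0.26180492] [1.68636517 1.85277911 0.76327166] [1.693759   1.84421343 0.76389821]
coverL [[338.48733596 126.97721987]]
coverR [[331.85384479 342.49594559]]
rackL [[291.89796068 126.45035341]]
rackR [[293.11936295 342.27368466]]
```

View pics/c_w.png

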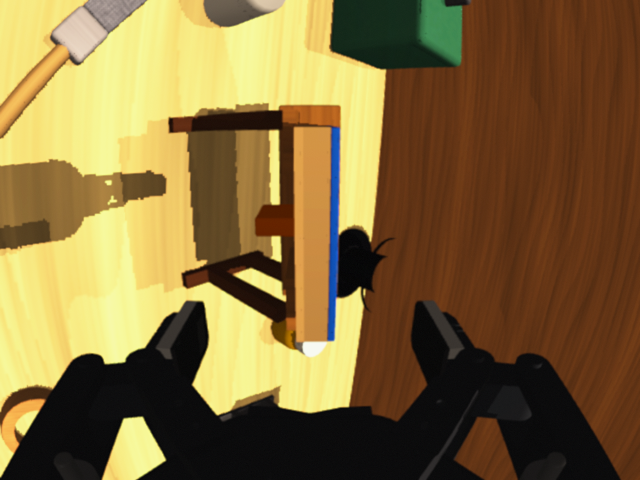

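The wrist view shows the rack's end face at (315,235) with the blue cover on its right edge (336,235). The orange rib at (275,220) is underneath, and my predicted corners land within 3 px. I'll refine the corners.

```bash
python3 - <<'E'
import pickle,cv2
c=pickle.load(open("w1.pkl","rb")); im=c["image"][:,:,::-1]
a=cv2.resize(im[100:150,250:370],None,fx=6,fy=6,interpolation=2); b=cv2.resize(im[195:245,250:370],None,fx=6,fy=6,interpolation=2) if 0 else cv2.resize(im[315:360,250:370],None,fx=6,fy=6,interpolation=2)
import numpy as np; cv2.imwrite("pics/c_crop.png",np.vstack([a,b]))
E
```

```text
(no output)
```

View pics/c_crop.png

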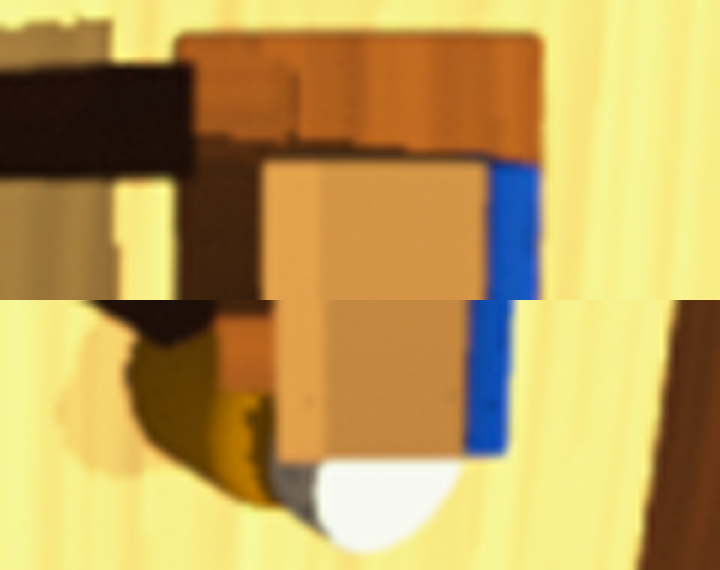

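```bash
python3 - <<'E'
from kin import *
import pickle
from scipy.optimize import least_squares
c=pickle.load(open("w1.pkl","rb"))
e=C0+118*U
obs=[(e+[0,80,0],(293.7,126.2)),(e+24*N+[0,80,0],(331.5,126.2)),(e+30*N+[0,80,0],(340,126.7)),
(e-[0,80,0],(295.8,341.7)),(e+24*N-[0,80,0],(327.5,340.8)),(e+30*N-[0,80,0],(334.5,340.5))]
f=lambda p:np.ravel([wproj(c,inframe(p[:3],P)+[0,0,p[3]])[0]-uv for P,uv in obs])
for fz in(1,0):
    r=least_squares(lambda p:f([*p[:3],p[3]*fz]),[.628,.207,.085,0]);print(np.round(r.x,4),np.round(r.fun,1))
E
```

```text
[6.299e-01 2.077e-01 9.470e-02 5.000e-04] [ 0.1  0.  -0.5  0.1  0.3 -0.2  0.4 -0.7 -0.5  0.2  0.2  0.5]
[0.6304 0.2076 0.0936 0.    ] [ 0.2  0.2 -0.5  0.3  0.2 -0.   0.3 -1.  -0.6 -0.   0.   0.2]
```

```bash
sed -i 's/^STAND=.*/STAND=(.630,.2077,.094);TRAY=(.659,-.199,-.0835)/' kin.py; python3 - <<'E'
from kin import *
import pickle
c=pickle.load(open("w1.pkl","rb")); im=c["image"][:,:,::-1]
cv2.imwrite("pics/c_rib.png",cv2.resize(im[190:250,240:310],None,fx=8,fy=8,interpolation=2))
for h in(95,90,85,80,75): print(h,np.round(wproj(c,np.array([inframe(STAND,C0+h*U-34*N+[0,y,0]) for y in(8,-8)])),1).tolist())
# plan approach
for ins,back in((30,.0),):
    rt=Rdir(STAND[2]); p=inframe(STAND,C0+88*U+15*N); print(p); plan(p,rt); plan(p,rt,n=8)
E
```

```text
95 [[250.2, 223.5], [251.2, 243.7]]
90 [[251.2, 221.7], [252.1, 241.6]]
85 [[252.2, 220.0], [253.0, 239.6]]
80 [[253.1, 218.3], [253.9, 237.6]]
75 [[254.0, 216.7], [254.8, 235.7]]
[0.62341043 0.20707875 0.172832  ]
-0.001 0.001 0.000 -1.2 1.6 32.6
-0.001 0.001 0.000 -1.2 1.6 32.6
-0.001 0.001 0.000 -1.3 1.6 32.6
-0.001 0.001 0.000 -1.3 1.5 32.6
-0.000 0.001 0.000 -0.6 0.8 16.3
-0.000 0.001 0.000 -0.6 0.8 16.3
-0.000 0.001 0.000 -0.6 0.8 16.3
-0.000 0.001 0.000 -0.6 0.8 16.3
-0.000 0.001 0.000 -0.6 0.8 16.3
-0.000 0.001 0.000 -0.7 0.8 16.3
-0.000 0.001 0.000 -0.7 0.8 16.3
-0.000 0.001 0.000 -0.7 0.8 16.3
```

View pics/c_rib.png

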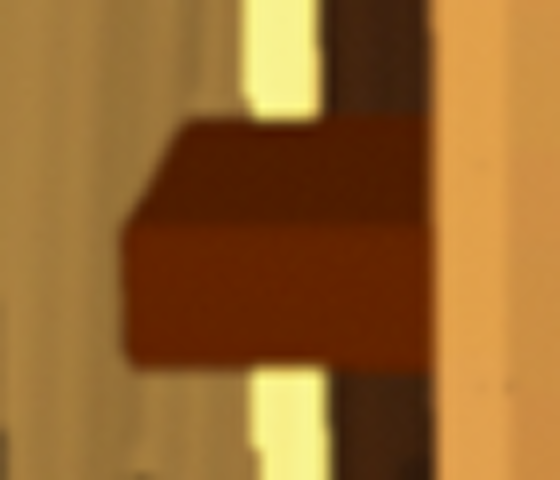

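>>> servo_tool(targets="0 0.001 0 -1 1 25 85; 0 0.001 0 -1 1 25 85; 0 0.001 0 -1 1 25 85; 0 0.001 0 -1 1 20 85; 0 0.001 0 0 0 15 85; 0 0 0 0 0 8 85; 0 0 0 0 0 0 85")

```text
time: 3.47
tool_pos: [0.6198, 0.2013, 0.1814]
tcp_rot: [1.687, 1.843, 0.767]
wrist_force: [-0.2, -0.8, -0.0]
width: 0.991
```

```bash
python3 - <<'E'
from kin import *
c=wcam();print(c["s"]["q"],c["s"]["tool_pos"]);cv2.imwrite("pics/d_w.png",c["image"][:,:,::-1])
plan(inframe(STAND,C0+84*U+15*N),Rdir(STAND[2]),n=1)
E
```

```text
[ 0.38962722 -0.08120781  2.28518835 -0.90955841  0.27336319  1.10589326] [0.61983596 0.20134705 0.18138554]
0.005 0.006 -0.004 5.5 -3.2 13.4
```

View pics/d_w.png

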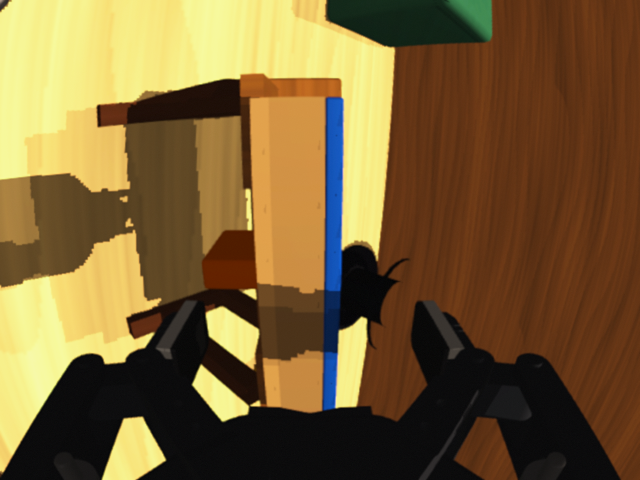

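The fingers straddle the pair: end face at (295,250), fingertips at (195,310) and (425,310). I'll make the small correction, then close.

>>> servo_tool(targets="0.005 0.006 -0.004 5.5 -3 13 85; 0 0 0 0 0 0 85; 0 0 0 0 0 0 85")

```text
time: 3.77
tool_pos: [0.6269, 0.205, 0.1721]
tcp_rot: [1.687, 1.848, 0.766]
wrist_force: [0.3, 1.1, 0.9]
width: 0.998
```

```bash
python3 - <<'E'
from kin import *
plan(inframe(STAND,C0+84*U+15*N),Rdir(STAND[2]),n=1); print(bot.read_state()["wrist_force"])
E
```

```text
0.002 0.003 -0.001 2.4 -1.8 1.2
[0.2690197  1.061856   0.86880486]
```

Closing on the pair.

>>> servo_tool(targets="0.002 0.003 0 2.5 -1.8 1 85; 0 0 0 0 0 0 45; 0 0 0 0 0 0 20; 0 0 0 0 0 0 20; 0 0 0 0 0 0 15; 0 0 0 0 0 0 15; 0 0 0 0 0 0 15; 0 0 0 0 0 0 15", newtons=110)

```text
time: 4.43
tool_pos: [0.6242, 0.2072, 0.1737]
tcp_rot: [1.686, 1.849, 0.771]
wrist_force: [4.8, -0.0, -3.3]
width: 0.336
```

```bash
python3 - <<'E'
from kin import *
c=wcam();s=c["s"];print(s["q"],s["tool_pos"],s["wrist_force"],s["torque"],s["width"]);cv2.imwrite("pics/e_w.png",c["image"][:,:,::-1])
plan(inframe(STAND,C0+84*U+15*N),Rdir(STAND[2]),n=1)
E
```

```text
[ 0.39359453 -0.05723908  2.2794854  -0.95401565  0.26012339  1.15385114] [0.62420644 0.20718081 0.17367336] [ 4.78655181 -0.03573093 -3.30594646] [-0.06349015 -0.04583599 -0.08280613] 0.33558134003746615
0.004 0.000 -0.002 0.0 -1.2 4.0
```

View pics/e_w.png

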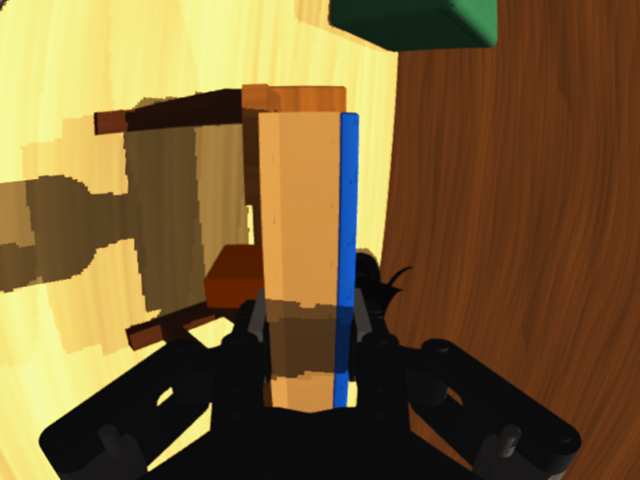

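>>> servo_tool(targets="0 0 0 0 6 -6 10; 0 0 0 0 10 -10 10; 0 0 0 0 12 -12 10; 0 0 0 0 12 -12 10; 0 0 0 0 14 -14 10; 0 0 0 0 14 -14 10; 0 0 0 0 14 -14 10; 0 0 0 0 14 -14 10")

```text
time: 5.15
tool_pos: [0.6107, 0.1999, 0.284]
tcp_rot: [1.716, 1.876, 0.713]
wrist_force: [-0.6, 0.5, -4.2]
width: 0.33
```

```bash
python3 - <<'E'
from kin import *
c=wcam();s=c["s"];print(s["q"],s["tool_pos"],s["wrist_force"],s["torque"],s["width"]);cv2.imwrite("pics/f_w.png",c["image"][:,:,::-1])
rt=Rdir(TRAY[2],np.pi/4,np.pi); 
for dz in(.1,.14,.18):
  pB=inframe(TRAY,C0+88*U+14*N)+[0,0,dz]; q=ik(pB,rt);print(dz,q,ok(q))
qB=q
pA=s["tool_pos"]
print(np.linalg.norm(s["tool_pos"]))
o=planJ(qB,show=False)
print(len(o))
L=[s["q"]+(qB-s["q"])*i/10 for i in range(11)]
for q in L:
    Rm=rot(q).as_matrix();p=fk(q,K); cor=[p+Rm@[x,y,z] for x in(-.08,.08) for y in(-.017,.017,-.051) for z in(-.03,.088)]
    print(np.round(p,2),"toolz",np.round(Rm[:,2],2),"minz",round(min(k[2] for k in cor),3),"maxx",round(max(k[0] for k in cor),2),"minx",round(min(k[0] for k in cor),2))
E
```

```text
[ 0.39294492 -0.20937163  2.16024111 -0.44186675  0.52179009  0.61311365] [0.61067491 0.19985573 0.28395733] [-0.58856786  0.5185489  -4.15281785] [-0.08602678  0.92155363 -0.01280697] 0.3302087512240679
0.1 [-0.46837992 -0.13609405  2.14419088  0.63143806  0.46646935  2.28401337] True
0.14 [-0.46837992 -0.17151536  2.0976505   0.54804057  0.53465756  2.37900195] True
0.18 [-0.46837992 -0.19920706  2.04611041  0.48673842  0.60356011  2.45172193] True
0.7024940740319228
31
[0.61 0.2  0.28] toolz [ 0.67  0.05 -0.74] minz 0.184 maxx 0.69 minx 0.55
[0.62 0.16 0.28] toolz [ 0.66  0.03 -0.75] minz 0.171 maxx 0.71 minx 0.55
[0.63 0.12 0.29] toolz [ 0.64  0.01 -0.77] minz 0.163 maxx 0.73 minx 0.55
[0.64 0.08 0.29] toolz [ 0.63  0.   -0.77] minz 0.161 maxx 0.75 minx 0.55
[0.65 0.04 0.29] toolz [ 0.63 -0.01 -0.78] minz 0.167 maxx 0.76 minx 0.56
[0.65 0.   0.3 ] toolz [ 0.63 -0.01 -0.78] minz 0.18 maxx 0.77 minx 0.57
[ 0.65 -0.03  0.31] toolz [ 0.63 -0.02 -0.77] minz 0.187 maxx 0.78 minx 0.57
[ 0.66 -0.07  0.32] toolz [ 0.65 -0.02 -0.76] minz 0.2 maxx 0.79 minx 0.58
[ 0.66 -0.11  0.33] toolz [ 0.66 -0.03 -0.75] minz 0.22 maxx 0.78 minx 0.59
[ 0.66 -0.16  0.34] toolz [ 0.68 -0.04 -0.73] minz 0.246 maxx 0.76 minx 0.61
[ 0.65 -0.2   0.35] toolz [ 0.7  -0.06 -0.71] minz 0.278 maxx 0.76 minx 0.61
```

View pics/f_w.png

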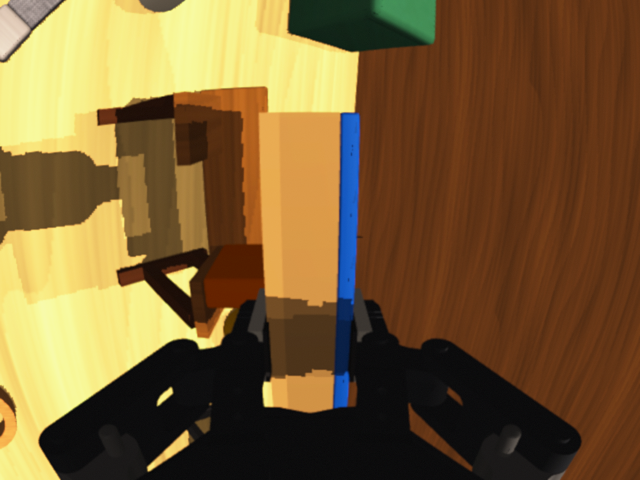

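>>> servo_tool(targets="0.02 0 0 0 14 -14 10; 0.02 0 0 0 14 -14 10; 0 0 0 0 14 -14 10")

```text
time: 5.45
tool_pos: [0.6104, 0.1992, 0.3372]
tcp_rot: [1.749, 1.91, 0.663]
wrist_force: [0.6, 0.1, -4.3]
width: 0.335
```

```bash
python3 - <<'E'
from kin import *
s=bot.read_state();print(s["q"],s["tool_pos"])
rt=Rdir(TRAY[2],np.pi/4,np.pi); 
qB=ik(inframe(TRAY,C0+88*U+14*N)+[0,0,.12],rt);print(qB)
planJ(qB,w=.1,v=30)
E
```

```text
[ 0.38446109 -0.22673848  2.05144187 -0.31945554  0.68572153  0.47887763] [0.61040248 0.19923561 0.33718815]
[-0.46837992 -0.15479863  2.12156547  0.58639705  0.50038117  2.33487404]
34 rows, min z 0.2915685733296214
0.01 0.00 0.10 -10 -1 4; 0.01 0.00 0.10 -10 0 4; 0.01 -0.00 0.10 -10 1 4; 0.00 -0.00 0.10 -10 3 4; 0.00 -0.00 0.10 -10 4 4; 0.00 -0.00 0.10 -9 5 3; 0.00 -0.00 0.10 -9 6 3; 0.00 -0.00 0.10 -8 6 3
0.00 0.00 0.10 -8 7 3; 0.00 0.00 0.10 -7 8 3; 0.00 0.00 0.10 -6 9 2; -0.00 0.00 0.10 -5 10 2; -0.00 0.00 0.10 -4 10 2; -0.00 0.00 0.10 -4 11 2; -0.00 0.00 0.10 -3 11 2; -0.00 0.00 0.10 -1 12 2
-0.00 0.00 0.10 -0 12 1; -0.00 0.00 0.10 1 12 1; -0.00 0.01 0.10 2 12 1; -0.00 0.01 0.10 3 12 1; -0.00 0.01 0.10 4 12 1; -0.00 0.01 0.10 5 11 1; -0.00 0.01 0.10 6 11 0; 0.00 0.01 0.10 8 11 0
0.00 0.01 0.10 9 10 0; 0.00 0.01 0.10 10 9 -0; 0.00 0.01 0.10 11 9 -0; 0.00 0.01 0.10 11 8 -0; 0.00 0.01 0.10 12 7 -1; 0.01 0.01 0.10 13 6 -1; 0.01 0.01 0.10 14 5 -1; 0.01 0.01 0.10 14 4 -1
0.01 0.01 0.10 15 2 -1; 0.00 0.00 0.03 5 0 -0
```

>>> servo_tool(targets="0.01 0 0.1 -10 -1 4 10; 0.01 0 0.1 -10 0 4 10; 0.01 0 0.1 -10 1 4 10; 0 0 0.1 -10 3 4 10; 0 0 0.1 -10 4 4 10; 0 0 0.1 -9 5 3 10; 0 0 0.1 -9 6 3 10; 0 0 0.1 -8 6 3 10")

```text
time: 6.12
tool_pos: [0.6259, 0.1153, 0.2983]
tcp_rot: [2.57, 1.121, 0.858]
wrist_force: [-0.4, 0.0, -4.8]
width: 0.333
```

>>> servo_tool(targets="0 0 0.1 -8 7 3 10; 0 0 0.1 -7 8 3 10; 0 0 0.1 -6 9 2 10; 0 0 0.1 -5 10 2 10; 0 0 0.1 -4 10 2 10; 0 0 0.1 -4 11 2 10; 0 0 0.1 -3 11 2 10; 0 0 0.1 -1 12 2 10")

```text
time: 6.78
tool_pos: [0.6229, 0.0202, 0.2509]
tcp_rot: [-2.971, 0.033, -0.889]
wrist_force: [0.3, 0.3, -4.5]
width: 0.335
```

```bash
cat > pB.py <<'E'
from kin import *
c=wcam();s=c["s"];print(s["q"],s["tool_pos"],s["wrist_force"],s["width"]);cv2.imwrite("pics/g_w%d.png"%int(s["time"]*100),c["image"][:,:,::-1])
rt=Rdir(TRAY[2],np.pi/4,np.pi); 
qB=ik(inframe(TRAY,C0+88*U+14*N)+[0,0,.12],rt);print(qB)
planJ(qB,w=.1,v=30)
E
python3 pB.py; ls pics
```

```text
[-0.03687837 -0.18254099  2.13875653  0.09221441  0.60656367  1.49573082] [0.62288251 0.02019956 0.25085097] [ 0.29337078  0.26799458 -4.53175411] 0.33474351693193866
[-0.46837992 -0.15479863  2.12156547  0.58639705  0.50038117  2.33487404]
17 rows, min z 0.24937431256692721
0.00 0.01 0.10 4 10 0; 0.00 0.01 0.10 5 10 -0; 0.00 0.01 0.10 6 10 -0; 0.00 0.01 0.10 7 10 -0; 0.00 0.01 0.10 8 9 -1; 0.00 0.01 0.10 9 9 -1; 0.00 0.01 0.10 10 8 -1; 0.01 0.01 0.10 11 8 -1
0.01 0.01 0.10 12 7 -1; 0.01 0.01 0.10 12 6 -1; 0.01 0.01 0.10 13 5 -1; 0.01 0.01 0.10 14 4 -2; 0.01 0.01 0.10 14 3 -2; 0.01 0.01 0.10 15 2 -2; 0.01 0.01 0.09 15 1 -2; 0.01 0.01 0.09 15 -1 -2
0.01 0.01 0.06 10 -1 -1
a_scene.png
a_top.png
a_wrist.png
b_s_stand.png
b_s_tray.png
b_t.png
c_crop.png
c_rib.png
c_w.png
d_w.png
e_w.png
f_w.png
g_w678.png
```

```bash
python3 - <<'E'
from kin import *
s=bot.read_state();r0=R.from_rotvec(s["tcp_rot"]);plan(s["tool_pos"]+[0,0,.08],r0,n=4)
plan(s["tool_pos"]+[0,0,.08],r0*R.from_rotvec([0,0,.3]),n=4)
E
```

```text
0.000 0.000 0.000 10.9 -0.9 -16.7
0.000 0.000 0.000 10.9 -0.9 -16.7
0.000 0.000 0.000 10.9 -0.9 -16.7
0.000 0.000 0.000 10.9 -0.9 -16.7
0.000 0.000 0.075 10.9 -0.9 -16.7
0.000 0.000 0.075 10.8 -1.7 -16.7
0.000 0.000 0.075 10.7 -2.5 -16.7
0.000 0.000 0.075 10.5 -3.3 -16.7
```

View pics/g_w678.png

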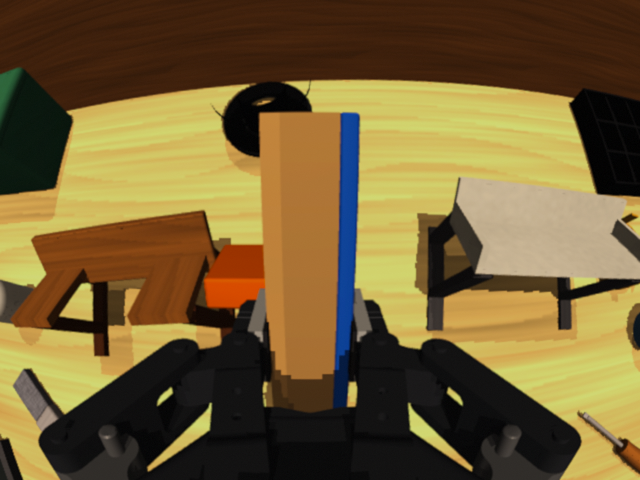

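Mid-roll, the pair is still tight (same pixels as before), the stand is at left (120,270) and the tray at right (540,230). I'll raise it while finishing the roll, and use this view to refine the tray.

>>> servo_tool(targets="0 0 0 11 -1 -17 10; 0 0 0 11 -1 -17 10; 0 0 0 11 -1 -17 10; 0 0 0.08 11 -2 -17 10; 0 0 0.08 10 -3 -17 10")

```text
time: 7.25
tool_pos: [0.6108, 0.0184, 0.328]
tcp_rot: [-2.942, 0.285, -0.806]
wrist_force: [-1.0, -0.8, -5.0]
width: 0.334
```

```bash
python3 - <<'E'
from kin import *
import pickle
c=wcam();s=c["s"];pickle.dump(c,open("w2.pkl","wb"));print(s["q"],s["tool_pos"])
cv2.imwrite("pics/h_w.png",c["image"][:,:,::-1])
rt=Rdir(TRAY[2],np.pi/4,np.pi); 
qB=ik(inframe(TRAY,C0+88*U+14*N)+[0,0,.12],rt)
planJ(qB,w=.1,v=30)
for n,P in (("ledge tip",C0+40*N),("upper floor",C0+78*U),("cheek up tip",C0+78*U+18*N)): print(n,[np.round(wproj(c,inframe(TRAY,P+[0,y,0]))[0]).tolist() for y in(102,96,-96,-102)])
E
```

```text
[-0.03619093 -0.23753984  2.02444512  0.06128071  0.81938881  1.69809935] [0.61077766 0.01837236 0.3280482 ]
15 rows, min z 0.2921248916810279
0.01 0.01 0.10 4 10 6; 0.01 0.01 0.10 5 10 6; 0.01 0.01 0.10 7 10 5; 0.01 0.01 0.10 8 10 5; 0.01 0.01 0.10 9 10 4; 0.01 0.01 0.10 10 10 4; 0.01 0.01 0.10 11 9 4; 0.01 0.02 0.10 12 9 3
0.01 0.02 0.10 13 8 3; 0.01 0.02 0.10 14 8 3; 0.01 0.02 0.10 16 7 2; 0.01 0.02 0.10 17 6 2; 0.01 0.02 0.09 17 5 2; 0.01 0.02 0.09 18 4 2; 0.01 0.02 0.07 14 2 1
ledge tip [[427.0, 168.0], [432.0, 167.0], [579.0, 158.0], [583.0, 158.0]]
upper floor [[446.0, 240.0], [452.0, 239.0], [610.0, 221.0], [613.0, 220.0]]
cheek up tip [[447.0, 223.0], [453.0, 222.0], [614.0, 206.0], [617.0, 206.0]]
```

View pics/h_w.png

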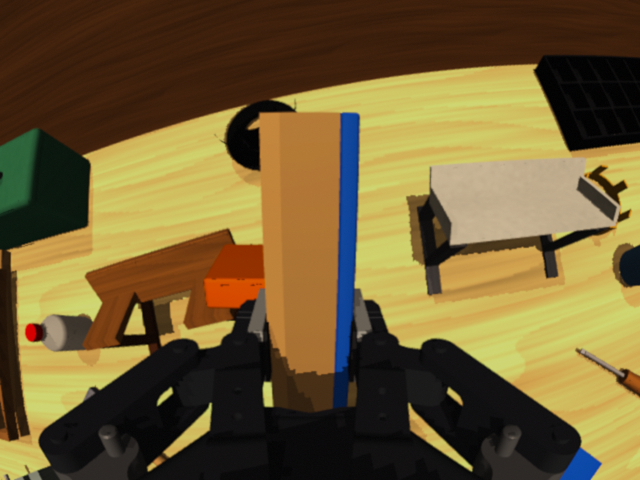

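```bash
python3 - <<'E'
import pickle,cv2,numpy as np
c=pickle.load(open("w2.pkl","rb")); im=c["image"][:,:,::-1]
cv2.imwrite("pics/h_crop.png",np.hstack([cv2.resize(im[150:260,415:470],None,fx=5,fy=5,interpolation=2),cv2.resize(im[150:260,565:640],None,fx=5,fy=5,interpolation=2)]))
E
```

```text
(no output)
```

View pics/h_crop.png

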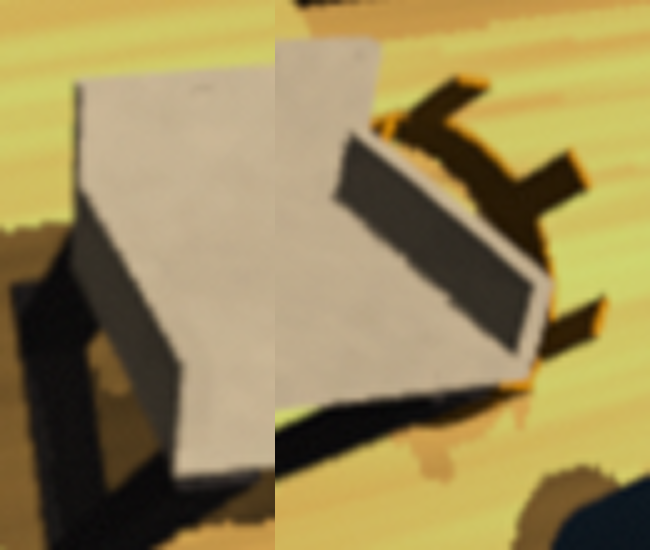

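```bash
python3 - <<'E'
from kin import *
import pickle
from scipy.optimize import least_squares
c=pickle.load(open("w2.pkl","rb"))
l=C0+40*N;k=C0+78*U+18*N;f0=C0+78*U;Y=np.array([0,1,0])
obs=[(l+102*Y,(430.6,166.4)),(l-102*Y,(586,158)),(k+102*Y,(451,223)),(k-102*Y,(620,205.6)),(k-96*Y,(616.4,207)),(f0-96*Y,(613,220.6))]
f=lambda p:np.ravel([wproj(c,inframe(p[:3],P)+[0,0,p[3]])[0]-uv for P,uv in obs])
for fz in(1,0):
    r=least_squares(lambda p:f([*p[:3],p[3]*fz]),[.659,-.199,-.08,0]);print(np.round(r.x,4),np.round(r.fun,1))
E
```

```text
[ 0.6582 -0.2027 -0.0864  0.001 ] [-0.2  0.7  0.   0.5 -0.  -0.6  0.4  0.2  0.3 -0.9 -0.3  0.2]
[ 0.6584 -0.2032 -0.0866  0.    ] [ 0.1  0.8 -0.1  0.6  0.2 -0.6  0.1  0.2  0.  -0.8 -0.5  0.2]
```

```bash
sed -i 's/TRAY=(.*)$/TRAY=(.6584,-.203,-.0866)/' kin.py; grep STAND= kin.py; python3 pB.py
```

```text
STAND=(.630,.2077,.094);TRAY=(.6584,-.203,-.0866)
[-0.03579522 -0.24003288  2.01817537  0.06140969  0.81971096  1.70216777] [0.61309891 0.01856809 0.33410506] [ 2.82175287 -0.14471061 -0.34581853] 0.3396394282371164
[-0.47538719 -0.1530775   2.12010284  0.59062322  0.50216724  2.32833599]
15 rows, min z 0.29212489168102806
0.01 0.01 0.10 4 10 6; 0.01 0.01 0.10 5 10 6; 0.01 0.01 0.10 7 10 5; 0.01 0.01 0.10 8 10 5; 0.01 0.01 0.10 9 10 4; 0.01 0.01 0.10 10 10 4; 0.01 0.01 0.10 11 10 3; 0.01 0.02 0.10 12 9 3
0.01 0.02 0.10 13 9 3; 0.01 0.02 0.10 15 8 3; 0.01 0.02 0.09 15 7 2; 0.01 0.02 0.09 16 6 2; 0.01 0.02 0.09 17 5 2; 0.01 0.02 0.09 18 4 1; 0.01 0.02 0.08 17 3 1
```

>>> servo_tool(targets="0.01 0.01 0.1 4 10 6 10; 0.01 0.01 0.1 5 10 6 10; 0.01 0.01 0.1 7 10 5 10; 0.01 0.01 0.1 8 10 5 10; 0.01 0.01 0.1 9 10 4 10; 0.01 0.01 0.1 10 10 4 10; 0.01 0.01 0.1 11 10 3 10; 0.01 0.02 0.1 12 9 3 10")

```text
time: 8.02
tool_pos: [0.6398, -0.0829, 0.2843]
tcp_rot: [-2.372, 1.284, -0.755]
wrist_force: [-0.5, -0.9, -4.3]
width: 0.335
```

```bash
python3 pB.py
```

```text
[-0.2785714  -0.17616184  2.09225894  0.34889465  0.64346796  2.06650252] [ 0.63983123 -0.08292357  0.28428707] [-0.52834187 -0.87040823 -4.26194731] 0.3348132865198653
[-0.47538719 -0.1530775   2.12010284  0.59062322  0.50216724  2.32833599]
7 rows, min z 0.28161214564678366
0.02 0.02 0.10 16 5 0; 0.02 0.02 0.10 17 4 0; 0.02 0.02 0.10 18 4 -0; 0.02 0.02 0.09 18 2 -0; 0.02 0.02 0.09 19 1 -0; 0.02 0.02 0.09 20 0 -1; 0.01 0.01 0.05 10 -1 -0
```

>>> servo_tool(targets="0.02 0.02 0.1 14 5 -12 10; 0.02 0.02 0.1 16 4 -12 10; 0.02 0.02 0.1 18 2 -6 10; 0.02 0.02 0.09 18 0 0 10; 0.02 0.02 0.09 19 0 0 10; 0.02 0.02 0.09 20 -2 0 10; 0.01 0.01 0.05 10 -2 0 10; 0 0 0 0 0 0 10")

```text
time: 8.73
tool_pos: [0.6278, -0.2017, 0.2926]
tcp_rot: [-1.702, 1.861, -0.736]
wrist_force: [0.1, 0.3, -4.4]
width: 0.333
```

```bash
python3 pB.py; ls -t pics|head -1; python3 -c "
from kin import *
s=bot.read_state();print(R.from_rotvec(s['tcp_rot']).as_matrix(),Rdir(TRAY[2],np.pi/4,np.pi).as_matrix())"
```

```text
[-0.49942552 -0.18989314  2.1389483   0.57271436  0.55135508  2.33696082] [ 0.62780587 -0.20170149  0.29256213] [ 0.08558104  0.33097237 -4.44433108] 0.3330868562118812
[-0.47538719 -0.1530775   2.12010284  0.59062322  0.50216724  2.32833599]
1 rows, min z 0.29183282558445894
0.03 0.01 -0.00 -0 -17 16
g_w873.png
[[-0.08259316 -0.72192498  0.68702452]
 [-0.99654142  0.06615193 -0.05029046]
 [-0.00914206 -0.68880204 -0.72489184]] [[-8.64917969e-02 -7.04456943e-01  7.04456943e-01]
 [-9.96252563e-01  6.11589361e-02 -6.11589361e-02]
 [-1.11022302e-16 -7.07106781e-01 -7.07106781e-01]]
```

```bash
cat >> kin.py <<'E'
def slopecoord(f,p):
    d=np.asarray(p)-[f[0],f[1],0]; c,s=np.cos(f[2]),np.sin(f[2]); l=np.array([c*d[0]+s*d[1],-s*d[0]+c*d[1],d[2]])*1e3-C0
    return l@U,l[1],l@N
E
python3 - <<'E'
from kin import *
print(slopecoord(STAND,[0.62420644,0.20718081,0.17367336]))
s=bot.read_state(); print(slopecoord(TRAY,s["tool_pos"]))
rt=Rdir(TRAY[2],np.pi/4,np.pi)
plan(inframe(TRAY,C0+93*U+18*N),rt,n=8)
E
```

```text
(np.float64(88.02777616172037), np.float64(0.026895080808368763), np.float64(16.16208873587513))
(np.float64(189.40630798354817), np.float64(-0.34784398739023253), np.float64(81.89340091798566))
0.003 0.001 -0.000 0.1 7.7 12.3
0.003 0.001 -0.000 0.1 7.7 12.2
0.003 0.001 -0.000 0.1 7.8 12.2
0.003 0.001 -0.000 0.0 7.8 12.2
0.003 0.001 -0.000 0.0 7.8 12.2
0.003 0.001 -0.000 0.0 7.9 12.1
0.003 0.001 -0.000 -0.0 7.9 12.1
0.003 0.001 -0.000 -0.0 7.9 12.1
```

View pics/g_w873.png

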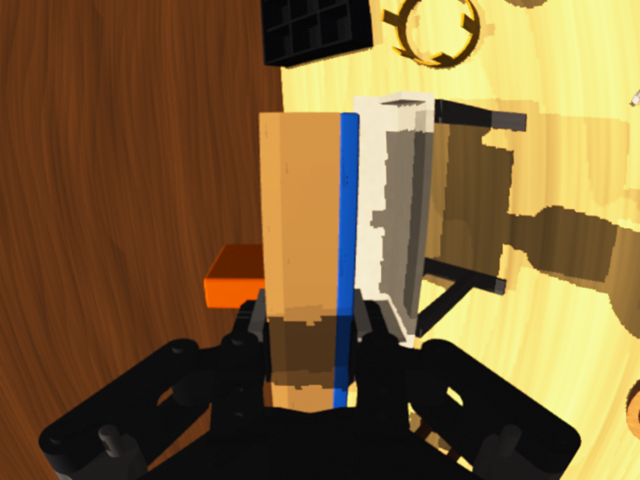

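The pair is now cover-down over the tray: blue edge at (350,220) facing the tray (395,210), rib at (235,275) on the upper side. Lowering.

>>> servo_tool(targets="0.004 0.001 0 0 8 14 10; 0.004 0.001 0 0 8 14 10; 0.004 0.001 0 0 8 13 10; 0.004 0.001 0 0 8 12 10; 0.003 0.001 0 0 8 12 10; 0.003 0.001 0 0 8 12 10; 0.003 0.001 0 0 8 10 10; 0 0 0 0 0 0 10")

```text
time: 9.45
tool_pos: [0.6474, -0.1927, 0.1819]
tcp_rot: [-1.727, 1.824, -0.757]
wrist_force: [-0.5, 1.1, -5.8]
width: 0.338
```

```bash
cat > pT.py <<'E'
from kin import *
import sys
h,n,k=map(float,sys.argv[1:4])
c=wcam();s=c["s"];print(s["wrist_force"],s["width"],slopecoord(TRAY,s["tool_pos"]));cv2.imwrite("pics/t_w%d.png"%int(s["time"]*100),c["image"][:,:,::-1])
plan(inframe(TRAY,C0+h*U+n*N),Rdir(TRAY[2],np.pi/4,np.pi),n=int(k))
E
python3 pT.py 92 18 4; python3 -c "
from kin import *
import time
c=read_camera('scene');cv2.imwrite('pics/i_s.png',cv2.resize(c['image'][120:320,120:320,::-1],None,fx=3,fy=3))"
```

```text
[-0.46603496  1.12066867 -5.77662489] 0.33813211795190334 (np.float64(98.08613906648722), np.float64(9.33111342316701), np.float64(17.692418815029413))
0.002 0.003 0.007 2.3 0.3 1.6
0.002 0.003 0.007 2.3 0.3 1.7
0.002 0.003 0.007 2.3 0.2 1.7
0.002 0.003 0.007 2.3 0.2 1.7
```

View pics/i_s.png

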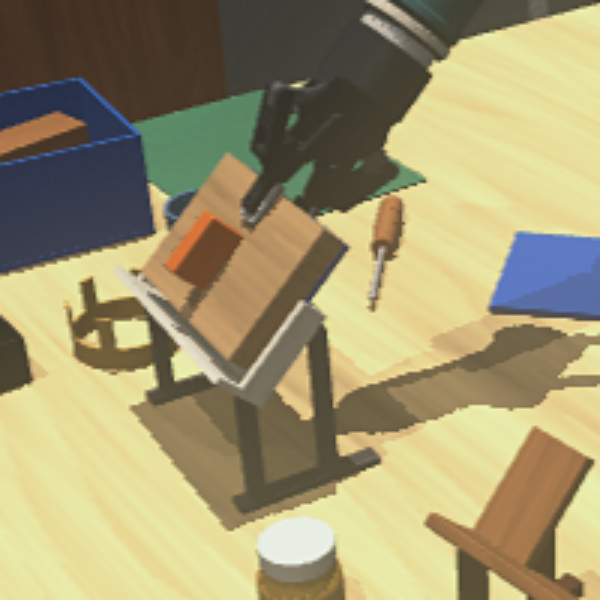

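The scene view shows the pair in the tray, rib (205,245) upwards, a few mm from the ledge and about 9 mm too far towards +y. Correcting that, then seating it.

>>> servo_tool(targets="0.002 0.003 0.01 3 0 1 10; 0.002 0.003 0.01 3 0 1 10; 0.002 0.003 0.007 3 0 1 10; 0.002 0.003 0.005 2 0.5 1 10; 0 0 0 0 0 0 10")

```text
time: 9.97
tool_pos: [0.6537, -0.2067, 0.1888]
tcp_rot: [-1.681, 1.842, -0.778]
wrist_force: [-0.5, 0.1, -4.5]
width: 0.335
```

```bash
python3 pT.py 89 15 4
```

```text
[-0.5146472   0.12661381 -4.5327025 ] 0.3349653605966438 (np.float64(97.7026451620215), np.float64(-4.076203208885702), np.float64(27.907146039040295))
-0.003 -0.001 -0.001 -1.0 3.3 2.2
-0.003 -0.001 -0.001 -1.0 3.3 2.2
-0.003 -0.001 -0.001 -1.0 3.3 2.2
-0.003 -0.001 -0.001 -1.0 3.3 2.2
```

>>> servo_tool(targets="-0.003 -0.001 0 -1 3 1 10; -0.003 -0.001 0 -1 3 1 10; -0.002 -0.001 0 -1 2 1 10; 0 0 0 0 0 0 10")

```text
time: 10.35
tool_pos: [0.6506, -0.2037, 0.1817]
tcp_rot: [-1.686, 1.845, -0.77]
wrist_force: [-0.5, 1.3, -4.7]
width: 0.335
```

```bash
python3 pT.py 89 15 3
```

```text
[-0.54717148  1.32116276 -4.70449642] 0.3351714504660294 (np.float64(95.10764965463089), np.float64(-1.4124397764977557), np.float64(20.502879476288367))
-0.002 -0.001 -0.001 -0.5 1.9 2.0
-0.002 -0.001 -0.001 -0.5 1.9 2.0
-0.002 -0.001 -0.001 -0.5 1.9 2.0
```

>>> servo_tool(targets="-0.002 -0.001 0 -0.5 2 2 10; -0.002 -0.001 0 -0.5 2 2 10; -0.002 0 0 -0.5 1.5 1.5 10; 0 0 0 0 0 0 10")

```text
time: 10.73
tool_pos: [0.6507, -0.202, 0.1731]
tcp_rot: [-1.691, 1.848, -0.763]
wrist_force: [-0.1, -0.0, -5.0]
width: 0.331
```

```bash
python3 pT.py 88.5 14.5 3
```

```text
[-0.14418715 -0.02600209 -5.01464657] 0.33134961890833287 (np.float64(88.96886457379655), np.float64(0.34632906698693544), np.float64(14.374990164740426))
0.000 0.000 -0.001 0.1 -0.0 0.2
0.000 0.000 -0.001 0.1 -0.0 0.2
0.000 0.000 -0.001 0.1 -0.0 0.2
```

>>> servo_tool(targets="0 0 0 0 0.5 1 10; 0 0 0 0 0.5 1 10; 0 0 0 0 0 0 10")

```text
time: 11.03
tool_pos: [0.6514, -0.2022, 0.1729]
tcp_rot: [-1.69, 1.846, -0.765]
wrist_force: [-0.1, 0.3, -4.3]
width: 0.329
```

```bash
python3 pT.py 88 14 3;python3 -c "
from kin import *
c=read_camera('scene');cv2.imwrite('pics/j_s.png',cv2.resize(c['image'][150:300,140:260,::-1],None,fx=4,fy=4,interpolation=2))"
```

```text
[-0.07501301  0.26711789 -4.30455509] 0.32889741687003854 (np.float64(88.31810295529763), np.float64(0.1825070847317412), np.float64(14.711940892314813))
-0.001 -0.000 -0.000 0.0 0.3 0.1
-0.001 -0.000 -0.000 0.0 0.3 0.1
-0.001 -0.000 -0.000 0.0 0.3 0.1
```

View pics/j_s.png

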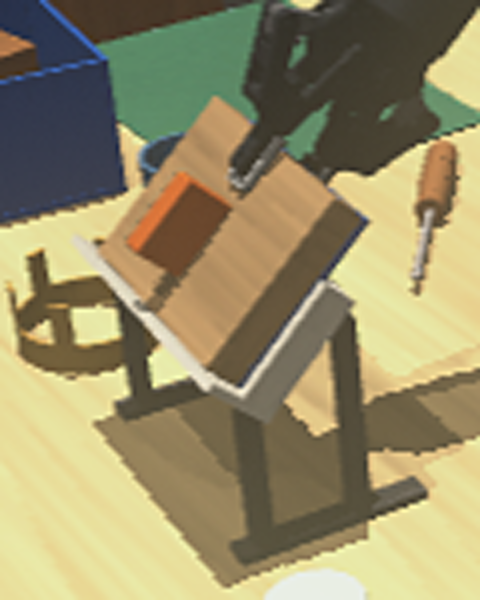

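Almost seated. Two more small nudges, watching the force.

>>> servo_tool(targets="0 0 0 0 1 1.5 10; 0 0 0 0 1 1 10; 0 0 0 0 0 0 10")

```text
time: 11.38
tool_pos: [0.6516, -0.2025, 0.1732]
tcp_rot: [-1.689, 1.842, -0.769]
wrist_force: [-0.6, -0.6, -4.4]
width: 0.333
```

```bash
python3 pT.py 88 14 3
```

```text
[-0.61603262 -0.64897069 -4.42506535] 0.33268712517193955 (np.float64(88.44318526155287), np.float64(-0.08795992517094525), np.float64(15.101642973342862))
-0.002 -0.000 -0.000 -0.0 0.4 0.1
-0.002 -0.000 -0.000 -0.0 0.4 0.1
-0.002 -0.000 -0.000 -0.0 0.4 0.1
```

>>> servo_tool(targets="-0.003 0 0 0 2.5 2.5 10; -0.002 0 0 0 1 1 10; 0 0 0 0 0 0 10")

```text
time: 11.68
tool_pos: [0.652, -0.2028, 0.1737]
tcp_rot: [-1.689, 1.839, -0.771]
wrist_force: [-0.6, -0.1, -4.2]
width: 0.336
```

```bash
python3 pT.py 88 14 3
```

```text
[-0.59354524 -0.13734118 -4.18537502] 0.3362855181520951 (np.float64(88.4387110183409), np.float64(-0.3601304163890147), np.float64(15.753547676547841))
-0.003 -0.000 0.001 -0.2 0.6 0.1
-0.003 -0.000 0.001 -0.2 0.6 0.1
-0.003 -0.000 0.001 -0.2 0.6 0.1
```

>>> servo_tool(targets="0 0 0 0 0 0 34; 0 0 0 0 0 0 38; 0 0 0 0 0 0 45; 0 0 0 0 0 0 60; 0 0 0 0 0 0 75; 0 0 0 0 0 0 85; 0 0 0 0 0 0 85")

```text
time: 12.32
tool_pos: [0.6579, -0.2057, 0.1807]
tcp_rot: [-1.683, 1.835, -0.785]
wrist_force: [0.2, -0.7, -0.6]
width: 0.991
```

```bash
python3 pT.py 88 14 3;ls -t pics|head -1; python3 -c "
from kin import *
c=read_camera('scene');cv2.imwrite('pics/k_s.png',cv2.resize(c['image'][150:300,140:260,::-1],None,fx=4,fy=4,interpolation=2))"
```

```text
[ 0.20335269 -0.74120708 -0.63142647] 0.9914641367734366 (np.float64(89.05431738959398), np.float64(-2.769204309797219), np.float64(25.013982443441098))
-0.006 -0.002 0.001 -1.0 3.7 0.3
-0.006 -0.002 0.001 -0.9 3.7 0.3
-0.006 -0.002 0.001 -0.9 3.7 0.3
t_w1231.png
```

View pics/k_s.png

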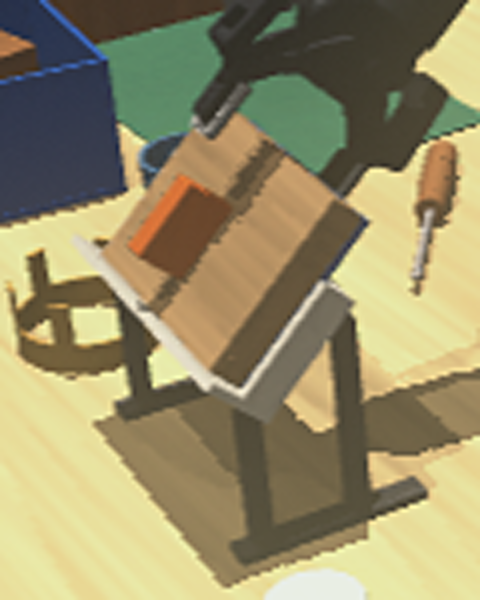

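Released, and the pair is still in place. Backing out along the fingers.

>>> servo_tool(targets="0 0 0 0 1 -15 85; 0 0 0 0 0 -25 85; 0 0 0 0 0 -30 85; 0 0 0 0 0 -30 85; 0 0 0 0 -10 -30 85; 0 0 0 0 -20 -20 85")

```text
time: 12.92
tool_pos: [0.563, -0.1941, 0.2964]
tcp_rot: [-1.691, 1.848, -0.76]
wrist_force: [1.4, 0.1, 0.3]
width: 0.992
```

```bash
python3 - <<'E'
from kin import *
import pickle
c=wcam();s=c["s"];print(s["q"],s["tool_pos"]);pickle.dump(c,open("w3.pkl","wb"));cv2.imwrite("pics/l_w.png",c["image"][:,:,::-1])
# rib grasp
yaw=TRAY[2]
def Rdown(yaw,tilt,flip=0):
    # tool z down, tilted by tilt towards -x (pointing back), tool y along +-y
    z=np.array([-np.sin(tilt)*np.cos(yaw),-np.sin(tilt)*np.sin(yaw),-np.cos(tilt)]); y=np.array([-np.sin(yaw),np.cos(yaw),0])*(1 if not flip else -1); x=np.cross(y,z)
    return R.from_matrix(np.c_[x,y,z])
rib=inframe(TRAY,C0+49*U+(30+20)*N); print("rib",rib)
for F in(TRAY,STAND):
 rib=inframe(F,C0+49*U+(30+24)*N)
 for tilt in(0,15,25,-10):
  for fl in(0,1):
    r=Rdown(F[2],np.radians(tilt),fl); 
    for dz in(0,.15): q=ik(rib+.019*r.as_matrix()[:,2]+[0,0,dz],r); print(tilt,fl,dz,np.round(q,2),ok(q))
E
```

```text
[-0.56727618 -0.34024332  2.25365895  0.62109584  0.59805601  2.25584727] [ 0.56300622 -0.19410442  0.29642229]
rib [ 0.70393582 -0.20695329  0.17000357]
0 0 0 [-0.32  0.43  1.53 -0.    1.18 -1.8 ] True
0 0 0.15 [-0.32  0.35  1.36  0.    1.43 -1.8 ] True
0 1 0 [-0.32  0.43  1.53  0.    1.18  1.34] True
0 1 0.15 [-0.32  0.35  1.36  0.    1.43  1.34] True
15 0 0 [-0.3   0.59  1.31 -0.05  1.49 -1.77] True
15 0 0.15 [-0.3   0.52  1.14 -0.05  1.73 -1.78] True
15 1 0 [-0.3   0.59  1.31 -0.05  1.49  1.37] True
15 1 0.15 [-0.3   0.52  1.14 -0.05  1.73  1.36] True
25 0 0 [-0.28  0.71  1.17 -0.08  1.7  -1.76] True
25 0 0.15 [-0.28  0.65  0.99 -0.09  1.93 -1.78] True
25 1 0 [-0.28  0.71  1.17 -0.08  1.7   1.38] True
25 1 0.15 [-0.28  0.65  0.99 -0.09  1.93  1.36] True
-10 0 0 [-0.34  0.33  1.67  0.05  0.97 -1.85] True
-10 0 0.15 [-0.34  0.24  1.51  0.05  1.22 -1.83] True
-10 1 0 [-0.34  0.33  1.67  0.05  0.97  1.29] True
-10 1 0.15 [-0.34  0.24  1.51  0.05  1.22  1.31] True
0 0 0 [ 0.27  0.38  1.6  -0.    1.16 -1.4 ] True
0 0 0.15 [ 0.27  0.3   1.43 -0.    1.41 -1.4 ] True
0 1 0 [ 0.27  0.38  1.6  -0.    1.16  1.75] True
0 1 0.15 [ 0.27  0.3   1.43 -0.    1.41  1.75] True
15 0 0 [ 0.25  0.54  1.39  0.04  1.47 -1.42] True
15 0 0.15 [ 0.25  0.47  1.22  0.04  1.71 -1.41] True
15 1 0 [0.25 0.54 1.39 0.04 1.47 1.72] True
15 1 0.15 [0.25 0.47 1.22 0.04 1.71 1.73] True
25 0 0 [ 0.24  0.66  1.25  0.06  1.67 -1.43] True
25 0 0.15 [ 0.24  0.59  1.08  0.07  1.9  -1.42] True
25 1 0 [0.24 0.66 1.25 0.06 1.67 1.71] True
25 1 0.15 [0.24 0.59 1.08 0.07 1.9  1.72] True
-10 0 0 [ 0.28  0.29  1.73 -0.04  0.95 -1.36] True
-10 0 0.15 [ 0.28  0.19  1.57 -0.03  1.21 -1.37] True
-10 1 0 [ 0.28  0.29  1.73 -0.04  0.95  1.78] True
-10 1 0.15 [ 0.28  0.19  1.57 -0.03  1.21  1.77] True
```

View pics/l_w.png

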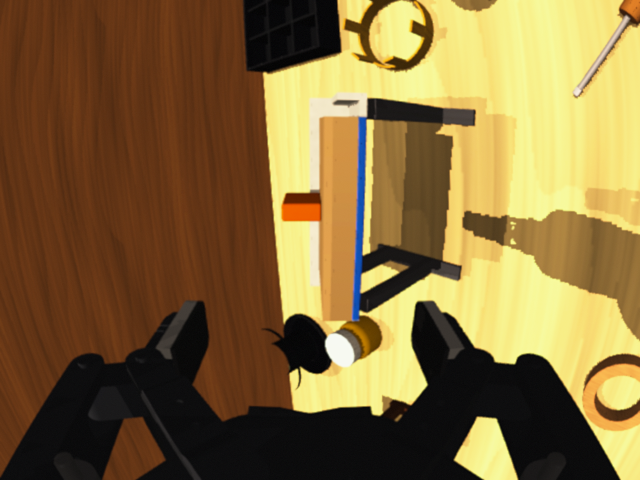

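The wrist view shows the pair lying in the tray, cover underneath (blue line at (362,200)), rib at (303,207). Next I go over the rib with the tool near the slope normal.

```bash
cat >> kin.py <<'E'
def Rdown(yaw,tilt,flip=1):
    z=np.array([-np.sin(tilt)*np.cos(yaw),-np.sin(tilt)*np.sin(yaw),-np.cos(tilt)]); y=np.array([-np.sin(yaw),np.cos(yaw),0])*(1 if not flip else -1); x=np.cross(y,z)
    return R.from_matrix(np.c_[x,y,z])
E
python3 - <<'E'
from kin import *
for F in(TRAY,STAND):
 for t in (30,40,45):
  r=Rdown(F[2],np.radians(t)); z=r.as_matrix()[:,2]
  for back in(0,.1,.15):
    q=ik(inframe(F,C0+49*U+54*N)+(.019-back)*z,r); print(t,back,np.round(q,2),ok(q))
F=TRAY; r=Rdown(F[2],np.radians(35)); z=r.as_matrix()[:,2]
p=inframe(F,C0+49*U+54*N)+(.019-.11)*z; q=ik(p,r); print(p)
planJ(q)
E
```

```text
30 0 [-0.28  0.77  1.09 -0.1   1.8   1.38] True
30 0.1 [-0.27  0.85  0.8  -0.1   2.    1.37] True
30 0.15 [-0.26  0.92  0.61 -0.1   2.13  1.36] True
40 0 [-0.27  0.89  0.94 -0.13  1.99  1.38] True
40 0.1 [-0.26  1.04  0.54 -0.14  2.24  1.35] TrueTraceback (most recent call last):
  File "<stdin>", line 6, in <module>
    return _wrapfunc(a, 'round', decimals=decimals, out=out)
    return _wrapit(obj, method, *args, **kwds)
    result = getattr(arr, method)(*args, **kwds)
TypeError: unsupported operand type(s) for *: 'NoneType' and 'float'
```

```bash
python3 - <<'E'
from kin import *
for F in(TRAY,STAND):
  r=Rdown(F[2],np.radians(25)); z=r.as_matrix()[:,2]
  for back in(0,.1):
   for dz in(0,.12):
    q=ik(inframe(F,C0+49*U+55*N)+(.019-back)*z+[0,0,dz],r); print(back,dz,np.round(q,2),ok(q))
F=TRAY; r=Rdown(F[2],np.radians(25)); z=r.as_matrix()[:,2]
p=inframe(F,C0+49*U+55*N)+(.019-.11)*z; q=ik(p,r); print(p)
planJ(q)
q0=bot.read_state()["q"]
for i in range(11):
    qq=q0+(q-q0)*i/10; Rm=rot(qq).as_matrix(); print(np.round(fk(qq,K),3),np.round(Rm[:,2],2))
E
```

```text
0 0 [-0.28  0.71  1.16 -0.08  1.7   1.38] True
0 0.12 [-0.28  0.65  1.03 -0.09  1.88  1.37] True
0.1 0 [-0.27  0.76  0.92 -0.08  1.89  1.37] True
0.1 0.12 [-0.27  0.76  0.7  -0.09  2.11  1.35] True
0 0 [0.24 0.66 1.25 0.06 1.67 1.71] True
0 0.12 [0.24 0.6  1.12 0.06 1.86 1.72] True
0.1 0 [0.23 0.7  1.01 0.06 1.86 1.71] True
0.1 0.12 [0.23 0.69 0.82 0.07 2.07 1.73] True
[ 0.74577225 -0.21058541  0.25601311]
18 rows, min z 0.2560131138637363
-0.05 -0.04 -0.09 -7 -14 9; -0.05 -0.04 -0.09 -4 -13 8; -0.05 -0.04 -0.09 -2 -12 8; -0.05 -0.04 -0.08 0 -11 8; -0.05 -0.05 -0.08 2 -10 7; -0.05 -0.05 -0.09 3 -9 7; -0.05 -0.05 -0.08 5 -7 7; -0.05 -0.05 -0.08 6 -6 6
-0.05 -0.05 -0.08 7 -4 6; -0.05 -0.05 -0.08 8 -3 6; -0.05 -0.05 -0.08 8 -2 5; -0.05 -0.06 -0.08 9 -1 5; -0.05 -0.06 -0.07 9 0 5; -0.05 -0.06 -0.07 9 1 5; -0.05 -0.07 -0.07 9 2 4; -0.04 -0.07 -0.07 8 2 4
-0.04 -0.07 -0.07 8 1 4; -0.04 -0.08 -0.06 7 1 3
[ 0.567 -0.196  0.306] [ 0.71 -0.06 -0.7 ]
[ 0.599 -0.187  0.313] [ 0.64  0.02 -0.77]
[ 0.626 -0.181  0.315] [ 0.55  0.09 -0.83]
[ 0.649 -0.178  0.313] [ 0.45  0.14 -0.88]
[ 0.669 -0.179  0.308] [ 0.33  0.17 -0.93]
[ 0.686 -0.183  0.301] [ 0.21  0.18 -0.96]
[ 0.701 -0.189  0.292] [ 0.08  0.18 -0.98]
[ 0.715 -0.196  0.283] [-0.05  0.16 -0.99]
[ 0.726 -0.202  0.274] [-0.18  0.12 -0.98]
[ 0.737 -0.208  0.265] [-0.31  0.08 -0.95]
[ 0.746 -0.211  0.256] [-0.42  0.04 -0.91]
```

>>> servo_tool(targets="0 0 0 0 -25 -25 85; -0.05 -0.04 -0.09 -7 -14 9 85; -0.05 -0.04 -0.09 -4 -13 8 85; -0.05 -0.04 -0.09 -2 -12 8 85; -0.05 -0.04 -0.08 0 -11 8 85; -0.05 -0.05 -0.08 2 -10 7 85; -0.05 -0.05 -0.09 3 -9 7 85; -0.05 -0.05 -0.08 5 -7 7 85")

```text
time: 13.63
tool_pos: [0.6595, -0.1761, 0.3523]
tcp_rot: [-2.508, 1.292, -0.376]
wrist_force: [0.4, 0.4, 0.7]
width: 0.998
```

```bash
cat > pR.py <<'E'
from kin import *
import sys,pickle
back,n=float(sys.argv[1]),float(sys.argv[2])
c=wcam();s=c["s"];print(s["q"],s["tool_pos"],s["wrist_force"],s["width"]);pickle.dump(c,open("w4.pkl","wb"));cv2.imwrite("pics/r_w%d.png"%int(s["time"]*100),c["image"][:,:,::-1]);print(int(s["time"]*100))
F=TRAY; r=Rdown(F[2],np.radians(25)); z=r.as_matrix()[:,2]
p=inframe(F,C0+49*U+n*N)+(.019-back)*z; q=ik(p,r); print(p)
planJ(q) if len(sys.argv)<4 else plan(p,r,n=int(sys.argv[3]))
E
python3 pR.py .11 55
```

```text
[-0.44050767  0.03952138  1.68892595  0.31060233  1.15107908  1.99181837] [ 0.65953243 -0.17608944  0.35230154] [0.4253922  0.37204647 0.6724505 ] 0.9984898093898927
1363
[ 0.74577225 -0.21058541  0.25601311]
11 rows, min z 0.2560131138637359
-0.05 -0.05 -0.08 7 -4 9; -0.05 -0.05 -0.08 8 -2 9; -0.05 -0.05 -0.08 8 -1 9; -0.05 -0.06 -0.08 9 -1 9; -0.05 -0.06 -0.08 9 0 9; -0.05 -0.06 -0.08 9 1 9; -0.04 -0.07 -0.08 10 1 9; -0.04 -0.07 -0.07 9 1 8
-0.04 -0.07 -0.07 9 1 8; -0.04 -0.08 -0.07 9 1 8; -0.02 -0.04 -0.04 5 0 4
```

>>> servo_tool(targets="-0.05 -0.05 -0.08 7 -4 9 70; -0.05 -0.05 -0.08 8 -2 9 60; -0.05 -0.05 -0.08 8 -1 9 50; -0.05 -0.06 -0.08 9 -1 9 50; -0.05 -0.06 -0.08 9 0 9 50; -0.05 -0.06 -0.08 9 1 9 50; -0.04 -0.07 -0.08 10 1 9 50; -0.04 -0.07 -0.07 9 1 8 50")

```text
time: 14.35
tool_pos: [0.7314, -0.2049, 0.2766]
tcp_rot: [-3.037, 0.373, 0.411]
wrist_force: [0.5, 0.3, -0.4]
width: 0.586
```

```bash
python3 pR.py .11 55
```

```text
[-0.30773758  0.60205614  1.07648287  0.00402427  1.73570029  1.50771302] [ 0.73140139 -0.20488905  0.27664494] [ 0.48575339  0.33267677 -0.40948065] 0.5860449113023238
1435
[ 0.74577225 -0.21058541  0.25601311]
3 rows, min z 0.2560131138637359
-0.04 -0.07 -0.07 9 3 3; -0.04 -0.08 -0.07 8 2 3; -0.00 -0.00 -0.00 0 0 0
```

>>> servo_tool(targets="-0.04 -0.07 -0.07 9 3 3 50; -0.04 -0.08 -0.07 8 2 3 50; 0 0 0 0 0 0 50")

```text
time: 14.65
tool_pos: [0.7432, -0.209, 0.2383]
tcp_rot: [-3.038, 0.115, 0.713]
wrist_force: [1.0, 0.3, -3.5]
width: 0.586
```

```bash
python3 pR.py .11 55 2; python3 - <<'E'
from kin import *
import pickle
c=pickle.load(open("w4.pkl","rb"))
print([ (n,np.round(wproj(c,inframe(TRAY,P))[0]).tolist()) for n,P in (("ribtop up L",C0+75*U+64*N+[0,8,0]),("ribtop up R",C0+75*U+64*N-[0,8,0]),("ribtop lo L",C0+23*U+64*N+[0,8,0]),("ribtop lo R",C0+23*U+64*N-[0,8,0]),("rack up L",C0+118*U+30*N+[0,80,0]),("rack up R",C0+118*U+30*N-[0,80,0]))])
E
```

```text
[-0.26879317  0.78407824  0.89869432 -0.08866103  1.91173378  1.36720823] [ 0.74323717 -0.20899987  0.23829201] [ 0.96235429  0.28297125 -3.52160995] 0.5860745839283247
1465
[ 0.74577225 -0.21058541  0.25601311]
0.001 0.011 0.003 -2.1 0.4 -7.8
0.001 0.011 0.003 -2.0 0.4 -7.8
[('ribtop up L', [296.0, 298.0]), ('ribtop up R', [323.0, 298.0]), ('ribtop lo L', [297.0, 212.0]), ('ribtop lo R', [324.0, 212.0]), ('rack up L', [199.0, 346.0]), ('rack up R', [418.0, 348.0])]
```

```bash
cp pics/$(ls -t pics|head -1) pics/m_w.png
```

```text
(no output)
```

View pics/m_w.png

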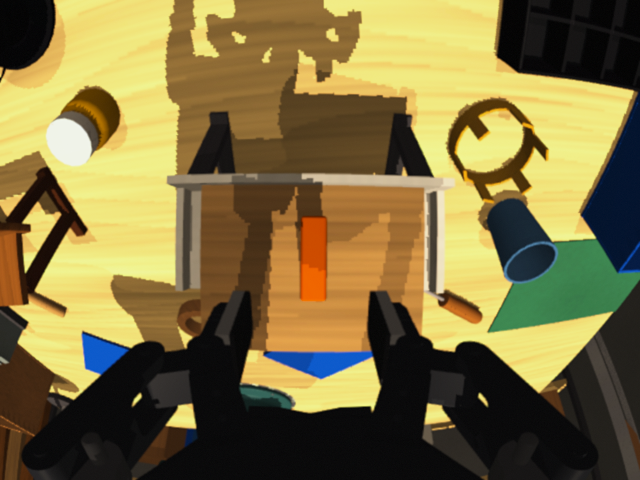

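The wrist view shows the rib at u 301–326, v 217–300, 4 px right of prediction (about 2.4 mm towards -y), with the fingers on either side. Descending with that offset.

```bash
python3 - <<'E'
from kin import *
F=TRAY; r=Rdown(F[2],np.radians(25)); z=r.as_matrix()[:,2]
plan(inframe(F,C0+50*U+55*N+[0,-2.4,0])+.019*z,r,n=6)
E
```

```text
0.000 0.004 0.001 -0.5 0.5 15.7
0.000 0.004 0.001 -0.5 0.5 15.7
0.000 0.004 0.001 -0.6 0.5 15.7
0.000 0.004 0.001 -0.6 0.5 15.7
0.000 0.004 0.001 -0.7 0.5 15.7
0.000 0.004 0.001 -0.7 0.5 15.7
```

>>> servo_tool(targets="0 0.004 0.001 -0.5 0.5 20 50; 0 0.004 0.001 -0.5 0.5 20 50; 0 0.004 0.001 -0.5 0.5 18 50; 0 0.004 0.001 -0.5 0.5 14 50; 0 0.004 0.001 -0.5 0.5 8 50; 0 0 0 0 0 0 50")

```text
time: 15.2
tool_pos: [0.7061, -0.2096, 0.1771]
tcp_rot: [-3.056, 0.156, 0.629]
wrist_force: [0.1, -0.1, 0.1]
width: 0.588
```

```bash
cat > pG.py <<'E'
from kin import *
F=TRAY; r=Rdown(F[2],np.radians(25)); z=r.as_matrix()[:,2]
c=wcam();s=c["s"];print(s["wrist_force"],s["width"],slopecoord(F,s["tool_pos"]-.019*R.from_rotvec(s["tcp_rot"]).as_matrix()[:,2]));cv2.imwrite("pics/n_w%d.png"%int(s["time"]*100),c["image"][:,:,::-1])
plan(inframe(F,C0+50*U+55*N+[0,-2.4,0])+.019*z,r,n=1);print(int(s["time"]*100))
E
python3 pG.py; cp pics/$(ls -t pics|head -1) pics/n.png
```

```text
[ 0.13589152 -0.14289046  0.09969558] 0.5879946686665745 (np.float64(59.319014006351345), np.float64(-2.547757401058257), np.float64(74.35575337645646))
-0.003 -0.032 -0.014 0.8 -0.3 23.2
1520
```

View pics/n.png

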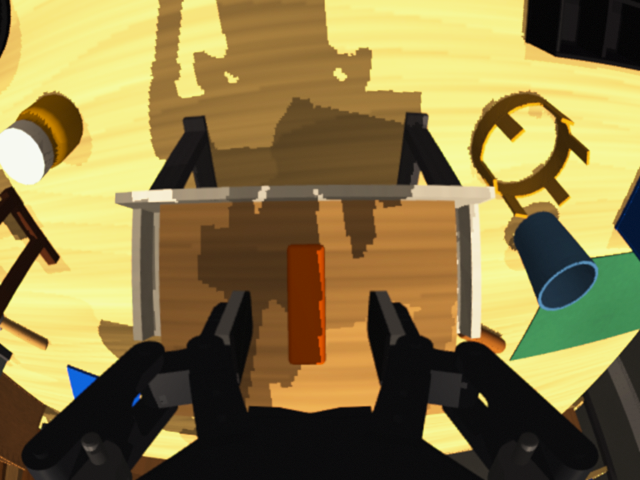

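>>> servo_tool(targets="0 -0.012 -0.005 0 0 10 50; 0 -0.01 -0.005 0.5 0 8 50; 0 -0.01 -0.004 0 0 5 50; 0 0 0 0 0 0 50")

```text
time: 15.58
tool_pos: [0.6997, -0.2104, 0.1646]
tcp_rot: [-3.049, 0.139, 0.656]
wrist_force: [0.1, -0.4, 0.4]
width: 0.586
```

```bash
python3 pG.py
```

```text
[ 0.07765782 -0.35145391  0.43856711] 0.585928679653955 (np.float64(54.70979102949106), np.float64(-3.9036029103220207), np.float64(61.185941447113116))
-0.003 -0.014 -0.004 1.9 -1.5 8.0
1558
```

>>> servo_tool(targets="0 -0.01 -0.004 1 -1 7 50; 0 -0.008 0 1 -0.5 3 50; 0 0 0 0 0 0 50")

```text
time: 15.88
tool_pos: [0.6987, -0.2086, 0.1546]
tcp_rot: [-3.042, 0.132, 0.682]
wrist_force: [0.2, -0.1, -0.0]
width: 0.584
```

```bash
python3 pG.py
```

```text
[ 0.20214809 -0.06380976 -0.04526776] 0.5843017044290862 (np.float64(48.09984766123539), np.float64(-2.160283043653075), np.float64(53.37190123606222))
-0.002 0.005 0.001 -1.1 0.3 -2.3
1588
```

>>> servo_tool(targets="0 0.004 0 -1 0 -2 50; 0 0 0 0 0 0 30; 0 0 0 0 0 0 14; 0 0 0 0 0 0 8; 0 0 0 0 0 0 5; 0 0 0 0 0 0 5; 0 0 0 0 0 0 5", newtons=70)

```text
time: 16.52
tool_pos: [0.6991, -0.2083, 0.1566]
tcp_rot: [-3.044, 0.132, 0.675]
wrist_force: [-0.4, 1.4, -0.4]
width: 0.174
```

```bash
python3 pG.py;cp pics/$(ls -t pics|head -1) pics/o.png
```

```text
[-0.44987336  1.4281665  -0.3538399 ] 0.17388712417678834 (np.float64(49.361006277025474), np.float64(-1.8018059225411225), np.float64(55.0766841398581))
-0.002 0.000 0.001 -0.6 0.6 -0.1
1651
```

View pics/o.png

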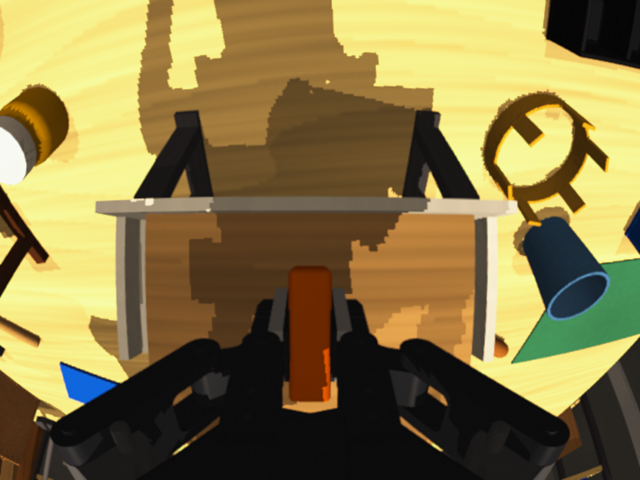

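The rib is gripped. Lifting the rack slowly along the slope normal.

>>> servo_tool(targets="0 0 0 1 0 -5 5; 0 0 0 2 0 -5 5; 0 0 0 2 0 -6 5; 0 0 0 2 0 -6 5; 0 0 0 2 0 -7 5; 0 0 0 2 0 -7 5; 0 0 0 0 0 -8 5; 0 0 0 0 0 -8 5")

```text
time: 17.23
tool_pos: [0.7332, -0.2112, 0.1996]
tcp_rot: [-3.041, 0.131, 0.679]
wrist_force: [0.9, -0.6, -1.7]
width: 0.171
```

```bash
python3 pG.py; cp pics/$(ls -t pics|head -1) pics/p.png; python3 -c "
from kin import *
c=read_camera('scene');cv2.imwrite('pics/p_s.png',cv2.resize(c['image'][130:300,130:280,::-1],None,fx=4,fy=3.5,interpolation=2))"
```

```text
[ 0.9349251  -0.61574786 -1.74525765] 0.17104957579777233 (np.float64(55.426918501201875), np.float64(-1.8010326063852018), np.float64(109.67533757408555))
-0.003 0.000 0.001 -13.8 0.7 55.6
1723
```

View pics/p_s.png

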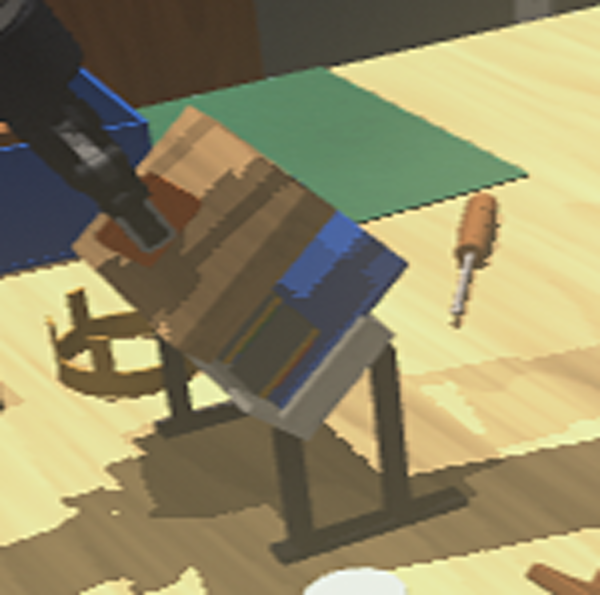

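View pics/p.png

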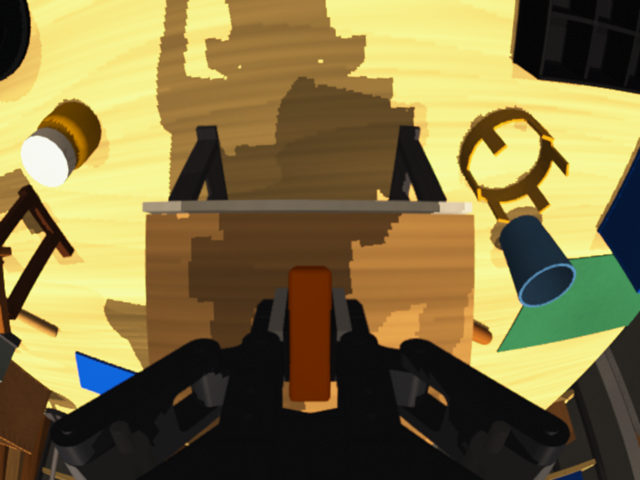

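The scene view shows the cover and a grey-backed jewel staying in the tray while the rack rises. Moving up and over to the stand.

>>> servo_tool(targets="0 0 0 -6 0 -18 5; 0 0 0 -10 0 -22 5; 0 0 0 -10 0 -22 5; 0 0 0 -10 0 -22 5; 0 0 0 -5 0 -10 5")

```text
time: 17.75
tool_pos: [0.7348, -0.2113, 0.3009]
tcp_rot: [-3.037, 0.13, 0.691]
wrist_force: [0.0, 0.1, -0.4]
width: 0.174
```

```bash
cat > pS.py <<'E'
from kin import *
import sys
F=STAND; r=Rdown(F[2],np.radians(25)+float(sys.argv[4])); z=r.as_matrix()[:,2]
h,n,dz=map(float,sys.argv[1:4])
s=bot.read_state();print(s["time"],s["q"],s["tool_pos"],s["wrist_force"],s["width"],slopecoord(F,s["tool_pos"]-.019*R.from_rotvec(s["tcp_rot"]).as_matrix()[:,2]))
p=inframe(F,C0+h*U+n*N+[0,.6,0])+.019*z+[0,0,dz]; q=ik(p,r); print(ok(q))
planJ(q,v=30) if len(sys.argv)<6 else plan(p,r,n=int(sys.argv[5]))
E
python3 pS.py 52 52 .12 0; python3 -c "
from kin import *
c=read_camera('scene');cv2.imwrite('pics/q_s.png',c['image'][:,:,::-1]);cv2.imwrite('pics/q_s2.png',cv2.resize(c['image'][150:300,130:280,::-1],None,fx=4,fy=4,interpolation=2))"
```

```text
17.75 [-0.2774334   0.74398521  0.84947742 -0.08476278  1.98836893  1.36175044] [ 0.7348264  -0.21134929  0.30087887] [ 0.00282429  0.14740206 -0.4185671 ] 0.1743998285539334 (np.float64(134.27727861006613), np.float64(-428.6066758557552), np.float64(174.0281745157298))
True
15 rows, min z 0.2763192572897047
-0.01 0.00 -0.01 2 -29 1; -0.01 0.00 -0.01 1 -30 1; -0.01 0.00 -0.01 0 -30 2; -0.01 0.00 -0.01 -0 -30 2; -0.01 0.00 -0.01 -1 -30 2; -0.01 0.00 -0.01 -2 -29 3; -0.01 0.00 -0.01 -3 -29 3; -0.01 0.00 -0.01 -3 -29 4
-0.01 0.00 -0.01 -4 -29 4; -0.01 0.00 -0.01 -5 -28 4; -0.01 0.00 -0.01 -6 -28 5; -0.01 -0.00 -0.01 -7 -28 5; -0.01 -0.00 -0.01 -8 -28 6; -0.01 -0.00 -0.01 -8 -28 6; -0.00 -0.00 -0.01 -7 -21 5
```

View pics/q_s2.png

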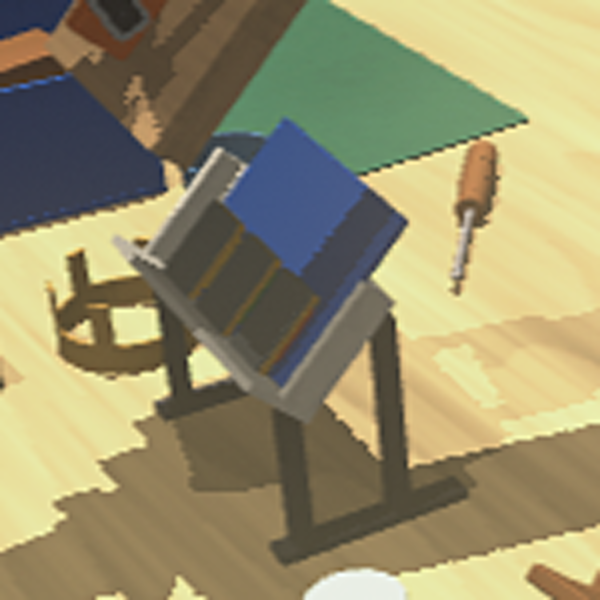

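All three jewels lie grey side up on the cover against the ledge (crop (200,245), (235,275), (280,315)). Carrying the empty rack to the stand.

>>> servo_tool(targets="-0.01 0 -0.01 2 -29 0 5; -0.01 0 -0.01 1 -30 0 5; -0.01 0 -0.01 0 -30 1 5; -0.01 0 -0.01 0 -30 1 5; -0.01 0 -0.01 -1 -30 1 5; -0.01 0 -0.01 -2 -29 2 5; -0.01 0 -0.01 -3 -29 2 5; -0.01 0 -0.01 -3 -29 2 5")

```text
time: 18.47
tool_pos: [0.7353, 0.0212, 0.2855]
tcp_rot: [3.023, 0.0, -0.689]
wrist_force: [0.7, -0.6, -1.3]
width: 0.176
```

```bash
python3 pS.py 52 52 .12 0
```

```text
18.4667 [ 0.01136619  0.68112143  0.97742138 -0.0371127   1.9316318   1.57692339] [0.73532019 0.02118866 0.28546655] [ 0.70206322 -0.59739207 -1.27035581] 0.1764060940475881 (np.float64(107.45212506102075), np.float64(-195.59617914695636), np.float64(179.0315533707837))
True
7 rows, min z 0.2763192572897047
-0.00 0.00 -0.01 -5 -29 3; -0.00 0.00 -0.01 -6 -29 3; -0.00 0.00 -0.01 -7 -29 4; -0.00 0.00 -0.01 -8 -29 4; 0.00 0.00 -0.01 -8 -28 5; 0.00 0.00 -0.01 -9 -28 5; 0.00 0.00 -0.01 -8 -23 5
```

>>> servo_tool(targets="0 0 -0.01 -5 -29 3 5; 0 0 -0.01 -6 -29 3 5; 0 0 -0.01 -7 -29 4 5; 0 0 -0.01 -8 -29 4 5; 0 0 -0.01 -8 -28 4 5; 0 0 -0.01 -9 -28 4 5; 0 0 -0.01 -8 -23 3 5; 0 0 0 0 0 0 5")

```text
time: 19.13
tool_pos: [0.662, 0.2299, 0.2655]
tcp_rot: [3.03, 0.122, -0.717]
wrist_force: [-0.0, 0.7, -2.0]
width: 0.179
```

```bash
python3 pS.py 54 54 .03 0 8; python3 - <<'E'
from kin import *
c=wcam();cv2.imwrite("pics/s_w.png",c["image"][:,:,::-1])
E
```

```text
19.1333 [0.26193023 0.61260206 1.12316174 0.07736146 1.86425796 1.75722086] [0.66202541 0.22989258 0.26551507] [-0.03958755  0.67118426 -2.02089116] 0.17868446444809177 (np.float64(130.8264023727766), np.float64(19.106681839090513), np.float64(127.26706053112075))
True
0.000 0.004 -0.002 4.6 2.2 8.4
0.000 0.004 -0.002 4.6 2.2 8.4
0.000 0.004 -0.002 4.6 2.3 8.4
0.000 0.004 -0.002 4.5 2.3 8.4
0.000 0.004 -0.002 4.5 2.3 8.4
0.000 0.004 -0.002 4.5 2.3 8.4
0.000 0.004 -0.002 4.4 2.3 8.5
0.000 0.004 -0.002 4.4 2.3 8.5
```

View pics/s_w.png

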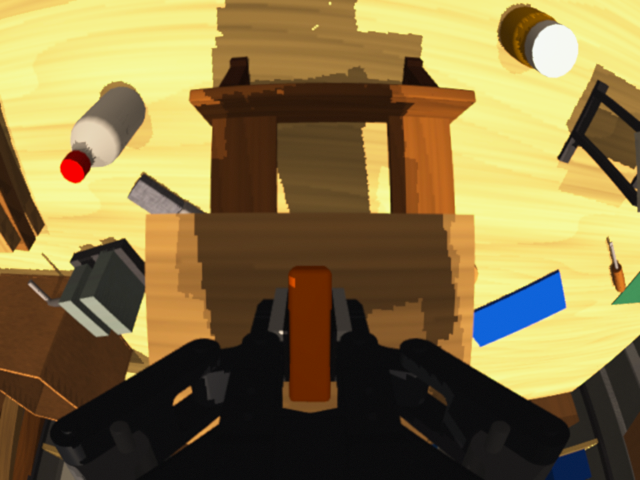

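>>> servo_tool(targets="0 0.004 -0.002 5 3 8 5; 0 0.004 -0.002 5 3 8 5; 0 0.004 -0.002 5 3 8 5; 0 0.004 -0.002 5 3 8 5; 0 0.004 -0.002 5 2 8 5; 0 0.004 -0.002 4 2 8 5; 0 0.004 -0.002 4 1 8 5; 0 0 0 0 0 0 5")

```text
time: 19.85
tool_pos: [0.6709, 0.2011, 0.1882]
tcp_rot: [3.038, 0.131, -0.677]
wrist_force: [-0.9, 0.1, -2.9]
width: 0.17
```

```bash
python3 pS.py 55 55 0.008 0 4
```

```text
19.85 [0.22915741 0.63309801 1.22472223 0.0540992  1.71932438 1.70968329] [0.6708538  0.20114149 0.18818486] [-0.85945261  0.10148595 -2.85321254] 0.17017408350694924 (np.float64(72.30475132942493), np.float64(-10.291845456056192), np.float64(76.7315861357917))
True
0.001 0.001 -0.002 1.4 -2.8 4.8
0.001 0.001 -0.002 1.4 -2.8 4.8
0.001 0.001 -0.002 1.4 -2.8 4.8
0.001 0.001 -0.002 1.4 -2.7 4.8
```

>>> servo_tool(targets="0.001 0.001 -0.002 1.5 -3 5 5; 0.001 0.001 -0.002 1.5 -2.5 5 5; 0.001 0.001 -0.002 1 -2 4 5; 0 0 0 0 0 0 5")

```text
time: 20.18
tool_pos: [0.6677, 0.2085, 0.172]
tcp_rot: [3.044, 0.139, -0.674]
wrist_force: [0.1, -0.2, -1.8]
width: 0.172
```

```bash
python3 pS.py 51 50.5 0 0 3
```

```text
20.1833 [0.23693034 0.63844368 1.24561389 0.0609917  1.68938205 1.71045032] [0.66772228 0.20849726 0.17196635] [ 0.05296216 -0.18945055 -1.76725122] 0.17216279760067757 (np.float64(62.6027373606957), np.float64(-2.7539606560415804), np.float64(63.52908167166357))
True
-0.000 -0.000 -0.001 2.1 -1.1 5.4
-0.000 -0.000 -0.001 2.1 -1.1 5.4
-0.000 -0.000 -0.001 2.1 -1.1 5.4
```

>>> servo_tool(targets="0 0 -0.001 2 -1 5 5; 0 0 -0.001 2 -1 5 5; 0 0 -0.001 2 -0.5 3 5; 0 0 0 0 0 0 5")

```text
time: 20.52
tool_pos: [0.6677, 0.2128, 0.1575]
tcp_rot: [3.046, 0.147, -0.671]
wrist_force: [-0.3, -0.3, -1.9]
width: 0.173
```

```bash
python3 pS.py 50 49.5 0 0 2; python3 -c "
from kin import *
c=read_camera('scene');cv2.imwrite('pics/u_s.png',cv2.resize(c['image'][220:390,250:400,::-1],None,fx=4,fy=3.5,interpolation=2))"
```

```text
20.5167 [0.24209305 0.648415   1.25613251 0.06239649 1.66618452 1.70884715] [0.66771933 0.21276295 0.15754595] [-0.27671549 -0.33385942 -1.91645299] 0.17254178446717142 (np.float64(52.169680818093504), np.float64(1.4984529628987209), np.float64(53.596999908934464))
True
-0.000 -0.001 0.001 0.3 0.5 2.3
-0.000 -0.001 0.001 0.3 0.5 2.3
```

View pics/u_s.png

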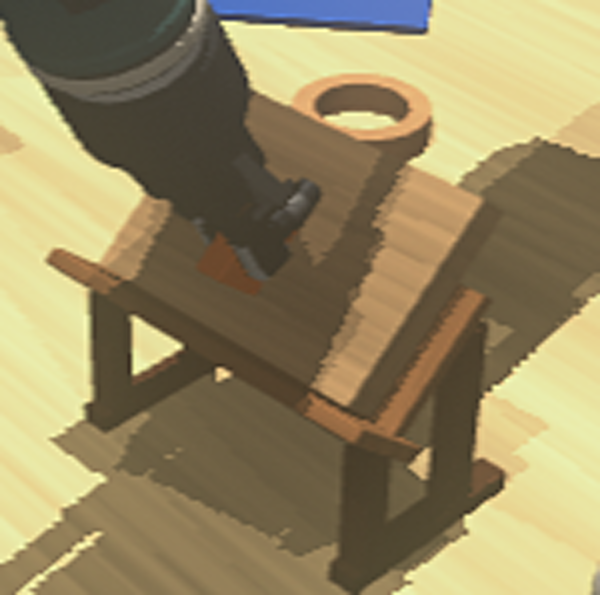

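Good position, about 4 mm above the slope. Settling it down.

>>> servo_tool(targets="0 0 0 0.5 0.5 3 5; 0 0 0 0.3 0.5 2 5; 0 0 0 0 0 0 5")

```text
time: 20.82
tool_pos: [0.6668, 0.2117, 0.1532]
tcp_rot: [3.046, 0.147, -0.669]
wrist_force: [0.2, -0.3, -2.6]
width: 0.174
```

```bash
python3 pS.py 49.4 49 0 0 2
```

```text
20.8167 [0.24120726 0.64826149 1.26413026 0.06180834 1.65717069 1.70729572] [0.66681226 0.21171083 0.15322434] [ 0.18577096 -0.27431882 -2.63563238] 0.1742775046029888 (np.float64(49.84449719801323), np.float64(0.5361108076900218), np.float64(49.82457022340043))
True
-0.000 -0.002 0.001 0.0 -0.0 0.5
-0.000 -0.002 0.001 0.0 -0.0 0.5
```

Within 1 mm of the seat. One more small push, then opening the fingers.

>>> servo_tool(targets="0 0 0 0.3 0 1 5; 0 0 0 0 0 0 16; 0 0 0 0 0 0 22; 0 0 0 0 0 0 35; 0 0 0 0 0 0 50; 0 0 0 0 0 0 50; 0 0 0 0 0 0 50")

```text
time: 21.4
tool_pos: [0.6674, 0.2115, 0.1549]
tcp_rot: [3.048, 0.147, -0.666]
wrist_force: [-0.2, -0.3, -0.2]
width: 0.582
```

```bash
python3 pS.py 49.4 49 0 0 1; python3 - <<'E'
from kin import *
c=wcam();cv2.imwrite("pics/v_w.png",c["image"][:,:,::-1])
E
```

```text
21.4 [0.24060082 0.64636898 1.26329406 0.06212512 1.65765045 1.70721043] [0.66736001 0.21152118 0.15494708] [-0.24417344 -0.25975211 -0.16835828] 0.5819207331070657 (np.float64(50.728499970665034), np.float64(0.27949441638155936), np.float64(51.40137088536785))
True
-0.001 -0.006 0.002 0.3 -0.3 2.7
```

View pics/v_w.png

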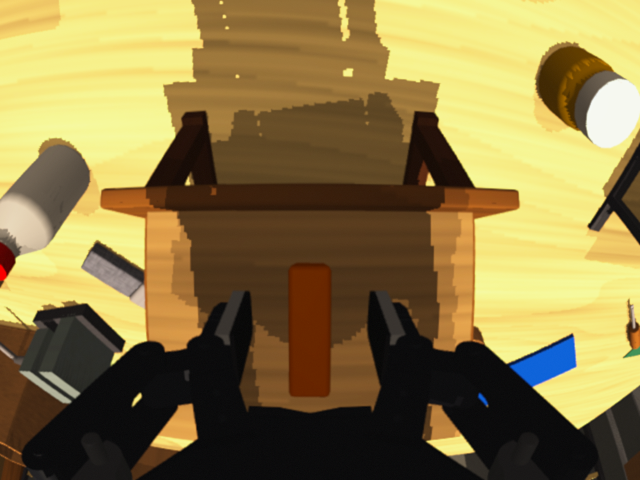

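The rack lies on the stand, released (rib at (310,330), fingers clear either side). Retreating.

>>> servo_tool(targets="0 0 0 0 0 -10 50; 0 0 0 0 0 -20 50; 0 0 0 0 0 -25 50; 0 0 0 0 0 -25 50; 0 0 0 -5 0 -25 50; 0 0 0 -5 0 -20 50; 0 0 0 0 0 0 50; 0 0 0 0 0 0 50")

```text
time: 22.12
tool_pos: [0.712, 0.2154, 0.2794]
tcp_rot: [3.046, 0.147, -0.669]
wrist_force: [1.3, 0.0, -0.8]
width: 0.584
```

```bash
python3 - <<'E'
from kin import *
print(bot.read_state()["tool_pos"])
c=read_camera("scene");cv2.imwrite("pics/x_s.png",c["image"][:,:,::-1]);cv2.imwrite("pics/x_s2.png",cv2.resize(c["image"][150:380,140:400,::-1],None,fx=3,fy=2.6,interpolation=2))
t=read_camera("top");cv2.imwrite("pics/x_t.png",t["image"][:,:,::-1])
E
```

```text
[0.71204237 0.21537892 0.27941807]
```

View pics/x_s2.png

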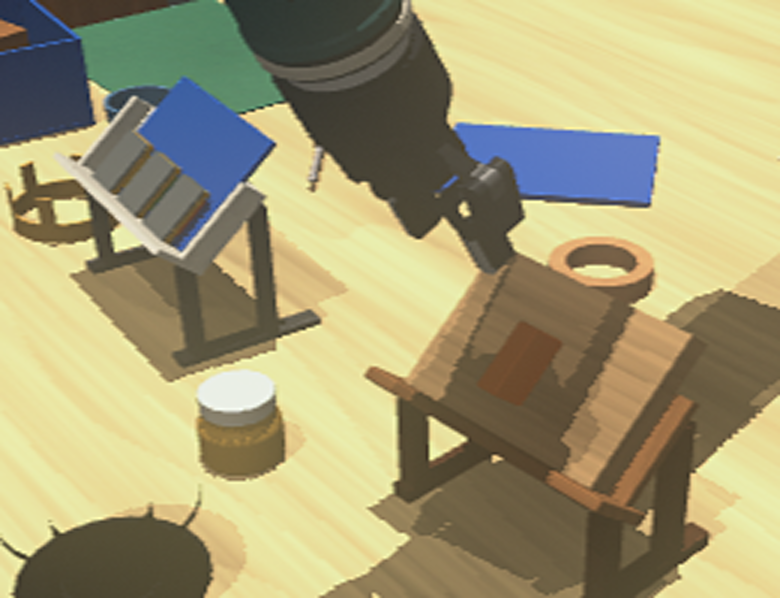

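View pics/x_t.png

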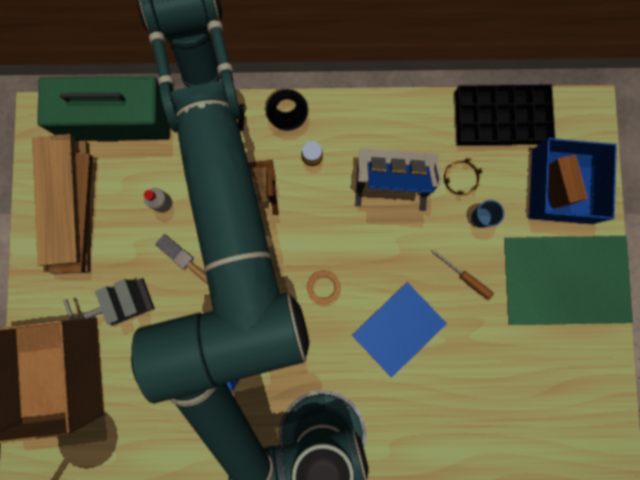

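The views show the cover in the tray with three grey-backed jewels at its ledge, the empty rack seated on the stand, the gripper clear, and the bystanders I can see where they were. Handing in.

```bash
python3 -c "
from workcell import finish_job
print(finish_job())"
```

```text
the job is handed in; nothing more can be done
None
```

The job is done and handed in at about 22 s of the 61 s allowed. No verdict is reported, so the result below rests on my own pictures.

- **What I did:** I gripped the rack and the smallest cover together by the upper edge and lifted them. I rolled them half a turn about the fingers on the way over and set them cover-down on the tray's slope against the ledge. Then I let go, gripped the orange rib, lifted the rack off along the slope normal and laid it pockets-down on the drying stand.
- **Tray and jewels:** the last scene and top pictures show the cover in the tray with all three jewels on it at the ledge, grey backs up.
- **Rack and gripper:** the rack lies against the stand's ledge, near the middle line. The gripper was clear of everything.
- **Other things on the bench:** every one I could see is where it was at the start. In the last top picture the arm hides part of the brush.
- **Not confirmed or slightly off:** the last small pushes to seat the pair gave no clear rise in contact force. I judged it seated from the picture and let go with at most about 2 mm to drop; it did not visibly move. The rack then lay about 2.4 mm to one side in the tray, well inside the 30 mm allowed. I did not measure the final rack and cover positions numerically.

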